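# Tip the spare keys from their trays into the narrow-necked jar

### The job

Put the two spare keys away in the glass jar, one after the other: lift each key tray from the rack, rest its open edge lightly on the rim of the jar's neck with the tray already sloping down to it, then tip it further until the key slides through the neck, without touching the keys with the gripper. Go gently with the glass, leave the jar standing where it is, and set each emptied tray back flat in its own bay of the rack. Leave the other things on the console alone.

Things in the scene. Friction and masses are not known exactly. Their poses are not given: they have to be found in the camera images.
- rack: Low wooden key rack, fixed to the console: board 190 mm (x) by 320 mm (y), its top 12 mm above the console. Ridges 8 mm wide and 8 mm high run along both short sides (y = +/-156 mm), along the middle (y = 0) and along the far edge (x = +91 mm), making two bays whose centres are at y = +75 mm (left) and y = -75 mm (right); the edge towards the robot is open. Origin: centre of the underside; at the start each tray is within 15 mm of its bay's centre.
- tray_left: Loose aluminium tray in the rack's left bay (+y): straight trough 150 mm long (x), 46 mm wide outside, 40 inside, 26 mm high, walls 3 mm, 140 g. Lips on the long sides and back; the end at -x is open and faces roughly the robot. Grasp across the long sides from above. A key in it starts to slide at 25 to 36 degrees of slope, by hidden friction. Origin: centre of underside.
- tray_left_lip (a point): Middle of the open end's lower edge on the left tray: underside, x = -75 mm in the tray's frame.
- tray_right: Loose aluminium tray in the rack's right bay (-y): straight trough 150 mm long (x), 46 mm wide outside, 40 inside, 26 mm high, walls 3 mm, 140 g. Lips on the long sides and back; the end at -x is open and faces roughly the robot. Grasp across the long sides from above. A key in it starts to slide at 25 to 36 degrees of slope, by hidden friction. Origin: centre of underside.
- tray_right_lip (a point): Middle of the open end's lower edge on the right tray: underside, x = -75 mm in the tray's frame.
- round_key: Door key with a thick black plastic head and a bare steel shank, 96 mm long overall, head a disc 32 mm across and 8 mm thick, shank 9 mm wide and 6 mm thick with one bit 20 mm wide near the tip; about 60 g. Lies flat and loose in the left tray at the start, shank towards the open edge, within 20 mm of mid-length and 0.06 rad of straight. Origin: underside, mid-length; x points from shank tip (x = -48 mm) to head (x = +48 mm), z out of the flat.
- round_key_mid (a point): Middle of the round key: mid-length, 4 mm above its underside.
- square_key: Door key with a thick black plastic head and a bare steel shank, 96 mm long overall, head a rectangle 32 x 30 mm and 8 mm thick, shank 9 mm wide and 6 mm thick with two bits 20 mm wide near the tip; about 60 g. Lies flat and loose in the right tray at the start, shank towards the open edge, within 20 mm of mid-length and 0.06 rad of straight. Origin: underside, mid-length; x points from shank tip (x = -48 mm) to head (x = +48 mm), z out of the flat.
- square_key_mid (a point): Middle of the square key: mid-length, 4 mm above its underside.
- jar: Loose clear glass jar, about 0.75 kg: body 104 mm across up to 95 mm, neck 57 mm outside, glass rim at 150 mm. In the neck sits a steel pouring sleeve, bore 44 mm, with a flat flange 60 mm across; it is the rim to rest on. Its top is 3 to 33 mm above the glass rim, different each time and not reported: feel or look for it. It may be pressed with up to 15 N. Origin: centre of underside; z up.
- jar_mouth (a point): Centre of the neck, level with the glass rim, 150 mm above the jar's underside (not the top of the sleeve).
- dish: White porcelain dish, 124 mm across, 35 mm high. A bystander, loose; origin at the centre of its underside.
- torch: Orange plastic torch lying down, 165 mm long, 48 mm high. A bystander, loose; origin at the centre of its underside.
- opener: Chrome bottle opener lying flat, about 140 mm long, 6 mm high. A bystander, loose; origin at the centre of its underside.
- jar_lid: The jar's steel screw lid lying flat, 66 mm across, 16 mm high. A bystander, loose; origin at the centre of its underside.
- brush: Clothes brush lying bristles down, 150 x 45 mm, 38 mm high. A bystander, loose; origin at the centre of its underside.
Mind the look-alikes: they are no part of the job. What is shaped like the tray_right but red is not meant. Leave any red look-alike of the round_key alone.

How it is judged:
By the outcome, as a careful person would: the job done as asked, in the order asked, and still so for the second after the job is handed in, with the robot touching nothing.
It also fails if it takes over 72 s, if anything falls off the work surface, if the arm or the gripper's body presses on something with over 40 N, if the wrist force passes 120 N, or if a joint passes its speed limit or range.

### The arm

A 7-joint arm with a two-finger parallel gripper is mounted at the origin on the work surface. World frame = base frame: x ahead of the robot, y to its left, z up, the work surface at z = 0. Lengths are in m, angles in rad, forces in N, time in s.
With the tool pointing down it reaches from about 0.425 to 0.925 m from the base axis. Payload 6.8 kg.
Tool frame: the origin (TCP) lies on the mounting face of the last link; the fingertips stand 173 mm ahead of it and the grasp point (between the pads) lies 155 mm ahead of it; y points along the fingers, x is the direction in which the jaws open and shut, and the axes are right-handed (so a half turn about y gives the same grasp; the last joint's range is limited). The gripper opens to 85 mm and grips with 20 to 120 N. Pads are 22 mm wide; open, the fingers measure 114 mm over their backs; the gripper's body (76 mm by 85 mm) begins 54 mm behind the grasp point. The pads swing forward as they close: fully open they stand 13 mm farther back than shut.
Start: joints at [1.032, 0.477, 0.022, 1.555, -0.011, 1.109, -0.083], TCP at [0.282, -0.613, 0.405] pointing down, gripper open.
Joint ranges: [-2.96, 2.96], [-0.34, 2.1], [-1.41, 1.46], [0.24, 2.44], [-1.37, 4.51], [0.17, 1.92], [-2.96, 2.96]. Speed limits (rad/s): [2.39, 2.39, 3.14, 3.14, 3.14, 3.14, 3.14].

### API

Orientations are given as a rotation vector (axis times angle).
In Python, from bench import r gives the robot as it stands.
- The arm moves only by the tool step_arm, never from a script. Its arguments are lists of equal length, an entry for each row: "xyz": the shift along the tool's x, y, z scaled (see below), a list of three; "rotation": the turn, a rotation vector about the tool's x, y, z scaled (see below), a list of three. A call has 1 to 20 rows; each row is the pose to reach, as a shift and turn from the pose measured when the call began, along the tool's axes at that moment; what a row does not reach only later rows make up. The controller multiplies each number of a shift by 30 cm and each number of a turn by 90 degrees. A row lasts 1/8 s, in which the tool goes at most 62.5 mm and 10.7 degrees, less where a joint would pass 70% of its speed; a pose out of reach is approached as far as the arm can. A call with a number of a shift or a turn outside -1 to 1 is refused whole. A call with a gripper value outside its range is refused whole. "grip" is the closure, from 0 (fully open) to 1 (shut), set as the call begins (left out, the last holds). The fingers move at their own pace and stop on an object; "force" is the grip in N (left out, the last holds). Time passes only in rows, so rows that repeat a pose let the fingers close. It gives the time, the measured TCP pose, the force and the opening at its end, in the units of the state.
- r.get_obs(): the state, without advancing time (a new reading comes with each control period).
- r.grab_frame(name): name is "scene" or "top" or "wrist"; returns a dict with "pixels" (420x560x3 uint8, red, green, blue), "fx", "fy", "cx", "cy" (pixels), "dist_coeffs" ([k1, k2, p1, p2, k3] as OpenCV has them; the pictures are not rectified), "position" and "attitude" of the camera in the world; the wrist camera has in their place "mount" (4x4, takes a point from camera to tool coordinates, whose origin is the TCP and whose axes are the tool frame's). Camera axes: x right, y down, z forward; pixel columns grow to the right and rows downward; lengths in m; the calibration is good to about 2 mm. A picture is of the moment at which its call begins: read the wrist's pose just before it. There is no depth.
- r.hand_in(): hands the job in, once; it reports no verdict.
The state is a dict: "clock": time; "joints": joint angles; "qvel": joint speeds; "tau": joint torques, N m; "tcp_pos": TCP position; "orientation": TCP orientation; "contact_force": force on the tool from outside, world axes, zero at the start; "moment": the same for the moment, N m; "grip_width": finger opening in m.
Only numpy, scipy, OpenCV 4.12 (cv2) and the standard library are available. Lean on these libraries where they do the work, as an engineer would, in place of code of your own. Each camera call takes 0.05 s, during which the arm holds its last target.

## Working session

There is one attempt and no reset: what is moved stays moved. The work goes in short steps, Python scripts to look and compute and a tool call to move; the robot and the scene stay as the last step left them, time stands still between calls to the robot, and variables do not carry over. Pictures are saved under pics/ and viewed, and the job is handed in when it is done.

Besides the shell and the picture viewer there is one more tool, called after ">>>" in YAML: its name, and indented under it one key for each argument. step_arm: Moves the arm, as the interface text tells. Its arguments: {"type":"object","properties":{"xyz":{"type":"array"},"rotation":{"type":"array"},"grip":{"type":"number"},"force":{"type":"number"}},"required":["xyz","rotation"]}

```bash
ls; mkdir -p pics; python3 - <<'E'
from bench import r
import cv2, json
o=r.get_obs();print(o)
for n in ("scene","top","wrist"):
    f=r.grab_frame(n)
    cv2.imwrite(f"pics/{n}0.png",f["pixels"][:,:,::-1])
    print(n,{k:v for k,v in f.items() if k!="pixels"})
E
```

```text
pics
{'clock': 0.0, 'joints': array([ 1.03190543,  0.47778822,  0.02235641,  1.55644562, -0.01150613,
        1.10927656, -0.08311252]), 'qvel': array([-0.0013415 ,  0.00014333,  0.00046801,  0.00085727, -0.00159951,
        0.00025658, -0.00069881]), 'tau': array([-7.40963460e-04, -5.96448898e+01,  1.60732336e+00, -2.81195551e+01,
        1.23590036e-02,  9.44252126e-03, -1.81846858e-06]), 'tcp_pos': array([ 0.28176016, -0.61308188,  0.40373618]), 'orientation': array([-1.38186684,  0.8874869 , -0.88490065]), 'contact_force': array([ 0.0235858 , -0.40280827, -0.34703071]), 'moment': array([-0.02717803, -0.02302681,  0.00344176]), 'grip_width': 0.08524258388378302}
scene {'fx': 382.7588062054012, 'fy': 382.7588062054012, 'cx': 274.89741221102685, 'cy': 211.5314595498899, 'dist_coeffs': array([-0.00575447,  0.        ,  0.        ,  0.        ,  0.        ]), 'position': array([ 1.24324359, -0.45524631,  0.77844585]), 'attitude': array([-2.01858772, -1.13925571,  0.52578635])}
top {'fx': 486.24316475368505, 'fy': 486.24316475368505, 'cx': 277.76747671085616, 'cy': 204.26687239882477, 'dist_coeffs': array([-0.15804041,  0.        ,  0.        ,  0.        ,  0.        ]), 'position': array([ 0.3255763 , -0.03931153,  1.43089111]), 'attitude': array([-2.11191845,  2.13500922, -0.16091688])}
wrist {'fx': 327.66881042561613, 'fy': 327.66881042561613, 'cx': 272.934586085238, 'cy': 210.42869351751435, 'dist_coeffs': array([-0.03878138,  0.        ,  0.        ,  0.        ,  0.        ]), 'mount': array([[ 9.99999868e-01, -2.26796243e-04,  4.60408805e-04,
        -5.66376449e-04],
       [-5.08467645e-04, -3.15767978e-01,  9.48836301e-01,
         3.11725683e-02],
       [-6.98101512e-05, -9.48836410e-01, -3.15768052e-01,
         8.22449649e-02],
       [ 0.00000000e+00,  0.00000000e+00,  0.00000000e+00,
         1.00000000e+00]])}
```

View pics/scene0.png

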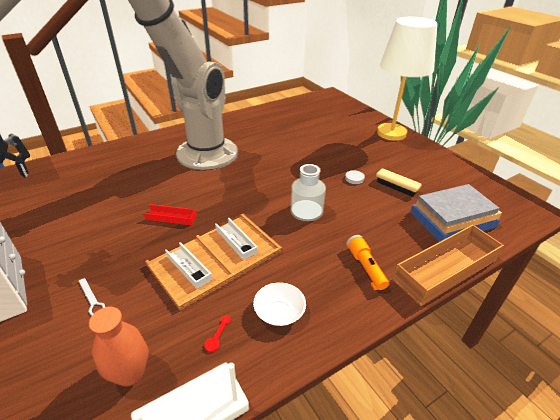

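View pics/top0.png

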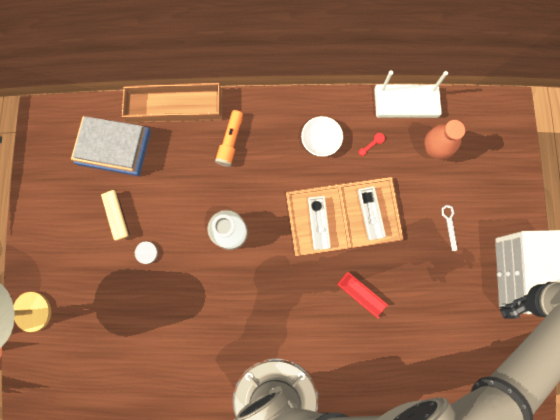

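View pics/wrist0.png

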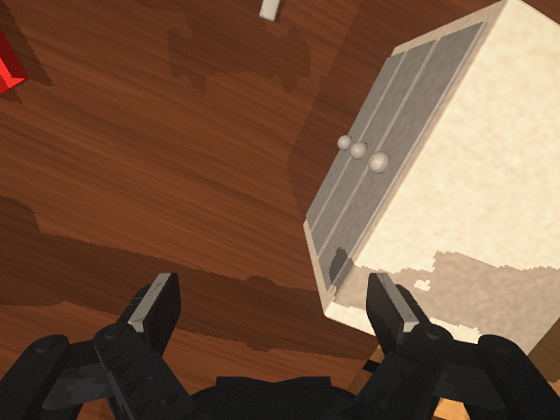

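```bash
python3 -c "
from scipy.spatial.transform import Rotation as R
import numpy as np;np.set_printoptions(precision=3,suppress=True)
print(R.from_rotvec([-1.38186684,  0.8874869 , -0.88490065]).as_matrix())"
```

```text
[[ 0.418 -0.001  0.909]
 [-0.909  0.002  0.418]
 [-0.002 -1.    -0.   ]]
```

```bash
cat > h.py <<'E'
import numpy as np, cv2
from scipy.spatial.transform import Rotation as R
np.set_printoptions(precision=4,suppress=True)
def cam(f,o=None):
    K=np.array([[f["fx"],0,f["cx"]],[0,f["fy"],f["cy"]],[0,0,1]])
    if "mount" in f:
        M=np.array(f["mount"]);Rt=R.from_rotvec(o["orientation"]).as_matrix()
        return K,f["dist_coeffs"],Rt@M[:3,:3],o["tcp_pos"]+Rt@M[:3,3]
    return K,f["dist_coeffs"],R.from_rotvec(f["attitude"]).as_matrix(),np.array(f["position"])
def p2w(c,uv,z):
    K,d,Rc,p=c
    n=cv2.undistortPoints(np.array(uv,float).reshape(-1,1,2),K,d).reshape(-1,2)
    v=np.c_[n,np.ones(len(n))]@Rc.T
    return p+v*((z-p[2])/v[:,2])[:,None]
def w2p(c,X):
    K,d,Rc,p=c
    X=(np.array(X,float).reshape(-1,3)-p)@Rc
    return cv2.projectPoints(X,np.zeros(3),np.zeros(3),K,d)[0].reshape(-1,2)
E
python3 - <<'E'
import cv2
a=cv2.imread('pics/top0.png')[170:270,200:420];cv2.imwrite('pics/top0z.png',cv2.resize(a,None,fx=3.6,fy=3.6,interpolation=2))
a=cv2.imread('pics/scene0.png')[150:310,140:340];cv2.imwrite('pics/scene0z.png',cv2.resize(a,None,fx=3.6,fy=3.6,interpolation=2))
E
```

```text
(no output)
```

View pics/top0z.png

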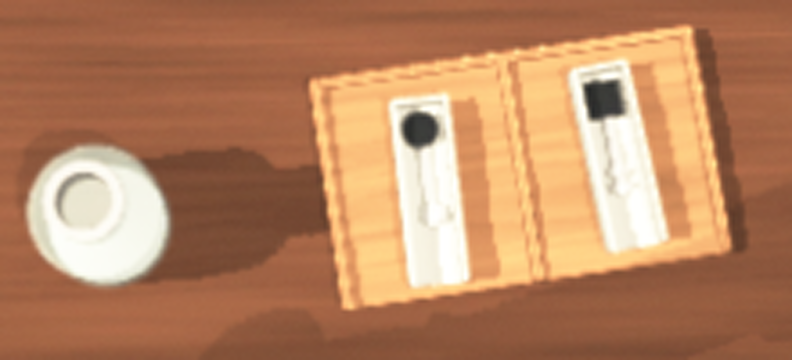

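View pics/scene0z.png

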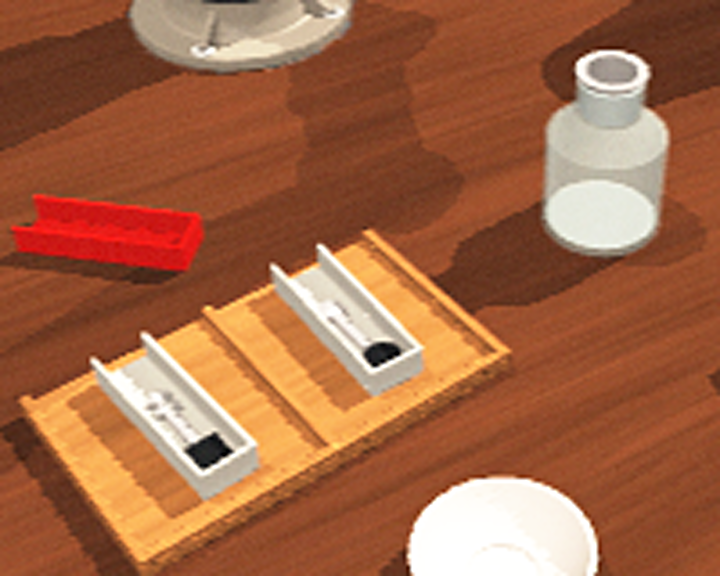

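```bash
cat > m1.py <<'E'
from h import *
from bench import r
f=r.grab_frame("top");c=cam(f);s=cam(r.grab_frame("scene"))
def z2(p): return (np.array(p,float)+.5)/3.6-.5+[200,170]
def z2s(p): return (np.array(p,float)+.5)/3.6-.5+[140,150]
rk=p2w(c,z2([(310,80),(692,27),(728,252),(345,308)]),.02)
print('rack',rk,rk.mean(0)); 
for i,j in((0,1),(1,2),(2,3),(3,0)): d=rk[j]-rk[i];print(np.linalg.norm(d),np.degrees(np.arctan2(d[1],d[0])))
for q in ([(390,98),(450,95),(470,283),(411,288)],[(570,70),(630,60),(668,245),(610,252)]):
    t=p2w(c,z2(q),.038);far=(t[0]+t[1])/2;near=(t[2]+t[3])/2;d=far-near
    print('tray',t.mean(0),np.linalg.norm(d),np.degrees(np.arctan2(d[1],d[0])),np.linalg.norm(t[0]-t[1]))
q=[(278,272),(316,246),(424,348),(376,376)]
print(p2w(s,z2s([(427,347),(370,377),(273,265),(320,247)]),.038))
# jar: sleeve ring center in both views -> triangulate
for nm,cc,pt in(('top',c,z2([(86,200)])),('scene',s,z2s([(612,73)]))):
    for z in (.15,.153,.165,.183): print(nm,z,p2w(cc,pt,z))
print('body base scene',p2w(s,z2s([(602,218)]),0))
E
python3 m1.py
```

```text
rack [[ 0.6057 -0.037   0.02  ]
 [ 0.6466 -0.3547  0.02  ]
 [ 0.4591 -0.3753  0.02  ]
 [ 0.4184 -0.063   0.02  ]] [ 0.5325 -0.2075  0.02  ]
0.3203008529528632 -82.64671639562427
0.18866062453638827 -173.73105230134226
0.3149449947252627 97.42394560554965
0.18902369295855573 7.894612779966299
tray [ 0.5108 -0.1324  0.038 ] 0.1537122186670268 4.856117514232118 0.04868025341485181
tray [ 0.5365 -0.2861  0.038 ] 0.15236723870887772 9.676318185506315 0.0501330091498542
[[ 0.585  -0.1003  0.038 ]
 [ 0.5907 -0.152   0.038 ]
 [ 0.4389 -0.1612  0.038 ]
 [ 0.4381 -0.1186  0.038 ]]
top 0.15 [[0.4915 0.1297 0.15  ]]
top 0.153 [[0.4911 0.1293 0.153 ]]
top 0.165 [[0.4896 0.1277 0.165 ]]
top 0.183 [[0.4873 0.1253 0.183 ]]
scene 0.15 [[0.4841 0.1343 0.15  ]]
scene 0.153 [[0.4877 0.1315 0.153 ]]
scene 0.165 [[0.5022 0.1202 0.165 ]]
scene 0.183 [[0.524  0.1033 0.183 ]]
body base scene [[0.4894 0.1318 0.    ]]
```

```bash
cat >> h.py <<'E'
def tool(yaw,tilt=0):
    """tool z yaw (deg) of tray x when level; tilt deg: lip (-trayx) down. """
    y=np.radians(yaw);z=np.array([np.cos(y),np.sin(y),0]);d=np.array([0,0,-1.]);x=np.cross(d,z)
    Rl=np.c_[x,d,z]
    # rotate about tool x so that z rises
    a=np.radians(tilt);s=1 if (R.from_rotvec(.1*x).apply(z))[2]>0 else -1
    return R.from_rotvec(s*a*x).as_matrix()@Rl
def cmd(o,pos,Rm):
    R0=R.from_rotvec(o["orientation"]).as_matrix()
    return (R0.T@(np.array(pos)-o["tcp_pos"]))/.3, R.from_matrix(R0.T@Rm).as_rotvec()/(np.pi/2)
def st(o):
    print('t',o['clock'],'tcp',o['tcp_pos'],'F',o['contact_force'],'w',o['grip_width'],'\nq',o['joints']);print(R.from_rotvec(o["orientation"]).as_matrix())
E
python3 - <<'E'
from h import *
from bench import r
o=r.get_obs();st(o)
print(cmd(o,[.53,-.2,.40],tool(7)))
print(tool(7),tool(7,45))
E
```

```text
t 0.25 tcp [ 0.2818 -0.6132  0.4043] F [-0.3766 -0.2849 -0.0808] w 0.08554511408150334 
q [ 1.0319  0.4774  0.0224  1.5559 -0.0115  1.1093 -0.0831]
[[ 0.4176 -0.0004  0.9086]
 [-0.9086  0.0007  0.4176]
 [-0.0008 -1.     -0.0001]]
(array([-0.9061,  0.0148,  1.3268]), array([ 0.0001,  0.1965, -0.0005]))
[[ 0.1219  0.      0.9925]
 [-0.9925  0.      0.1219]
 [ 0.     -1.      0.    ]] [[ 0.1219  0.7018  0.7018]
 [-0.9925  0.0862  0.0862]
 [ 0.     -0.7071  0.7071]]
```

>>> step_arm:
  xyz:
    - [-0.1,0,0.15]
    - [-0.25,0,0.35]
    - [-0.38,0,0.55]
    - [-0.5,0,0.75]
    - [-0.62,0.01,0.95]
  rotation:
    - [0,0.03,0]
    - [0,0.06,0]
    - [0,0.1,0]
    - [0,0.15,0]
    - [0,0.196,0]

```text
clock: 0.88
tcp_pos: [0.4435, -0.3536, 0.4028]
orientation: [-1.263, 1.12, -1.12]
contact_force: [0.3, 0.6, 0.1]
grip_width: 0.0854
```

```bash
python3 - <<'E'
from h import *
from bench import r
o=r.get_obs();st(o)
print(cmd(o,[.53,-.2,.40],tool(7)))
E
```

```text
t 0.875 tcp [ 0.4435 -0.3536  0.4028] F [0.3441 0.6225 0.1066] w 0.08538424869445356 
q [ 0.5868  0.3034 -0.0289  1.8187  0.0097  1.0195 -0.8964]
[[ 0.12    0.0003  0.9928]
 [-0.9928  0.0003  0.12  ]
 [-0.0002 -1.      0.0003]]
(array([-0.4738,  0.0095,  0.3478]), array([-0.0002, -0.0012, -0.0001]))
```

>>> step_arm:
  xyz:
    - [-0.15,0,0.12]
    - [-0.32,0.01,0.24]
    - [-0.42,0.01,0.32]
    - [-0.474,0.01,0.348]
    - [-0.474,0.01,0.348]
    - [-0.474,0.01,0.348]
  rotation:
    - [0,0,0]
    - [0,0,0]
    - [0,0,0]
    - [0,0,0]
    - [0,0,0]
    - [0,0,0]

```text
clock: 1.62
tcp_pos: [0.529, -0.2021, 0.3998]
orientation: [-1.263, 1.122, -1.123]
contact_force: [-0.6, 0.7, 0.2]
grip_width: 0.0853
```

```bash
python3 - <<'E'
from h import *
from bench import r
o=r.get_obs();st(o)
f=r.grab_frame("wrist")
a=f["pixels"][:,:,::-1];cv2.imwrite('pics/w1.png',a)
import pickle;pickle.dump((o,f),open('w1.pkl','wb'))
E
```

```text
t 1.625 tcp [ 0.529  -0.2021  0.3998] F [-0.6007  0.6834  0.1785] w 0.08528088469229875 
q [ 0.3416  0.308  -0.1072  1.8195  0.0392  1.0162 -1.2348]
[[ 0.117  -0.0003  0.9931]
 [-0.9931 -0.0008  0.117 ]
 [ 0.0007 -1.     -0.0004]]
```

View pics/w1.png

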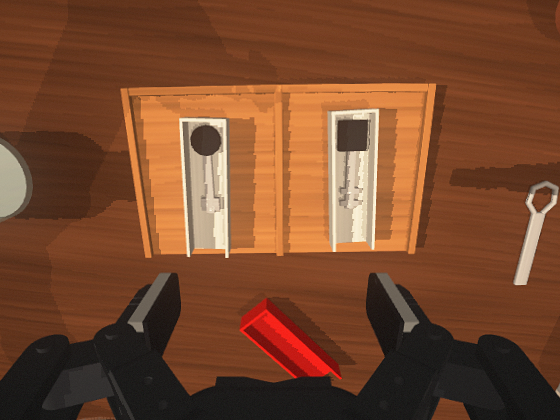

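```bash
python3 - <<'E'
import cv2
a=cv2.imread('pics/w1.png')[70:270,110:450];cv2.imwrite('pics/w1z.png',cv2.resize(a,None,fx=2.35,fy=2.35,interpolation=2))
E
```

```text
(no output)
```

View pics/w1z.png

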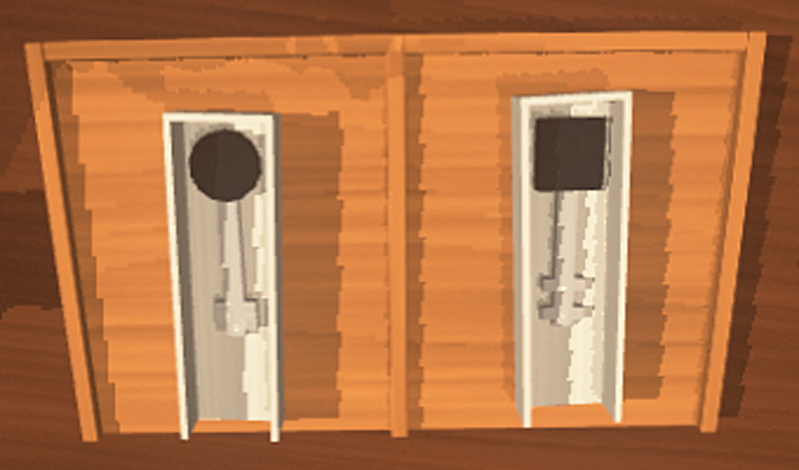

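```bash
python3 - <<'E'
from h import *
import pickle
o,f=pickle.load(open('w1.pkl','rb'));c=cam(f,o)
z2=lambda p:(np.array(p,float)+.5)/2.35-.5+[110,70]
rk=p2w(c,z2([(25,43),(766,32),(715,430),(84,440)]),.02)
print(rk,rk.mean(0))
for i,j in((0,1),(1,2),(2,3),(3,0)): d=rk[j]-rk[i];print(np.linalg.norm(d),np.degrees(np.arctan2(d[1],d[0])))
for q in ([(164,114),(275,115),(277,440),(182,438)],[(519,97),(632,93),(620,422),(526,426)]):
    t=p2w(c,z2(q),.038);far=(t[0]+t[1])/2;near=(t[2]+t[3])/2;d=far-near
    print('tray',t.mean(0),np.linalg.norm(d),np.degrees(np.arctan2(d[1],d[0])),np.linalg.norm(t[0]-t[1]),np.linalg.norm(t[2]-t[3]))
    print(t)
E
```

```text
[[ 0.6065 -0.0374  0.02  ]
 [ 0.6483 -0.3527  0.02  ]
 [ 0.4622 -0.3774  0.02  ]
 [ 0.4198 -0.0624  0.02  ]] [ 0.5342 -0.2075  0.02  ]
0.3180911206205248 -82.45330865280397
0.18770273658961967 -172.45508164686422
0.3178279128845502 97.66993427924682
0.1883865590594196 7.6252002840250395
tray [ 0.5128 -0.1323  0.038 ] 0.14914143093903093 4.747751831770117 0.04626157214490988 0.04529211629937069
[[ 0.5848 -0.1031  0.038 ]
 [ 0.5896 -0.1491  0.038 ]
 [ 0.4407 -0.161   0.038 ]
 [ 0.4364 -0.1159  0.038 ]]
tray [ 0.5387 -0.2855  0.038 ] 0.1495538764124362 10.678644545460015 0.04683478951549934 0.04459852701313729
[[ 0.6086 -0.2486  0.038 ]
 [ 0.6159 -0.2948  0.038 ]
 [ 0.4688 -0.3214  0.038 ]
 [ 0.4617 -0.2774  0.038 ]]
```

```bash
python3 - <<'E'
from h import *
from bench import r
o=r.get_obs();
for z in (.25,.186): print(cmd(o,[.512,-.132,z],tool(4.8)))
E
```

```text
(array([-0.2392,  0.4993, -0.029 ]), array([0.0002, 0.021 , 0.0004]))
(array([-0.2394,  0.7126, -0.0289]), array([0.0002, 0.021 , 0.0004]))
```

>>> step_arm:
  xyz:
    - [-0.1,0.08,-0.01]
    - [-0.2,0.2,-0.025]
    - [-0.239,0.36,-0.029]
    - [-0.239,0.5,-0.029]
    - [-0.239,0.6,-0.029]
    - [-0.239,0.68,-0.029]
    - [-0.239,0.713,-0.029]
    - [-0.239,0.713,-0.029]
    - [-0.239,0.713,-0.029]
  rotation:
    - [0,0.01,0]
    - [0,0.021,0]
    - [0,0.021,0]
    - [0,0.021,0]
    - [0,0.021,0]
    - [0,0.021,0]
    - [0,0.021,0]
    - [0,0.021,0]
    - [0,0.021,0]
  grip: 0

```text
clock: 2.8
tcp_pos: [0.5124, -0.1326, 0.1869]
orientation: [-1.247, 1.146, -1.149]
contact_force: [0.2, -0.0, -0.5]
grip_width: 0.0856
```

```bash
python3 - <<'E'
from h import *
from bench import r
o=r.get_obs();st(o)
print(cmd(o,[.512,-.132,.186],tool(4.8)))
f=r.grab_frame("wrist")
a=f["pixels"][:,:,::-1];cv2.imwrite('pics/w2.png',a)
f=r.grab_frame("scene")
a=f["pixels"][:,:,::-1][150:310,140:340];cv2.imwrite('pics/s2.png',cv2.resize(a,None,fx=3,fy=3))
E
```

```text
t 2.8 tcp [ 0.5124 -0.1326  0.1869] F [ 0.2118 -0.0441 -0.4931] w 0.08562442403896198 
q [ 0.2216  0.5568 -0.1085  2.0481  0.1132  0.5407 -1.4553]
[[ 0.083   0.0014  0.9965]
 [-0.9965 -0.0011  0.083 ]
 [ 0.0012 -1.      0.0013]]
(array([-0.0022,  0.0029, -0.0012]), array([-0.0008, -0.0004,  0.0008]))
```

View pics/w2.png

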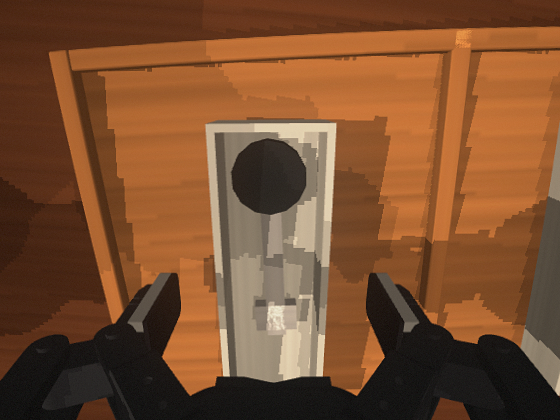

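View pics/s2.png

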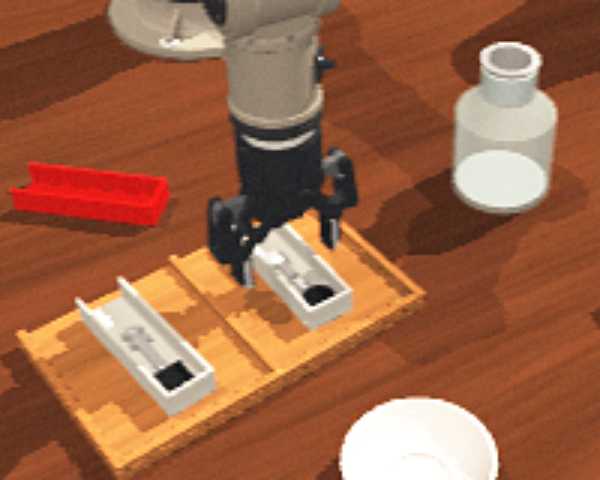

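>>> step_arm:
  xyz:
    - [0,0,0]
    - [0,0,0]
    - [0,0,0]
    - [0,0,0]
    - [0,0,0]
    - [0,0,0]
  rotation:
    - [0,0,0]
    - [0,0,0]
    - [0,0,0]
    - [0,0,0]
    - [0,0,0]
    - [0,0,0]
  grip: 1
  force: 40

```text
clock: 3.65
tcp_pos: [0.5126, -0.1323, 0.1874]
orientation: [-1.247, 1.145, -1.149]
contact_force: [-1.0, 0.3, 5.1]
grip_width: 0.0451
```

```bash
python3 - <<'E'
from h import *
from bench import r
o=r.get_obs();st(o)
f=r.grab_frame("wrist")
a=f["pixels"][:,:,::-1];cv2.imwrite('pics/w3.png',a)
f=r.grab_frame("scene")
a=f["pixels"][:,:,::-1][150:310,140:340];cv2.imwrite('pics/s3.png',cv2.resize(a,None,fx=3,fy=3))
E
```

```text
t 3.65 tcp [ 0.5126 -0.1323  0.1874] F [-1.0207  0.3425  5.1024] w 0.04514066251521541 
q [ 0.2213  0.5559 -0.1087  2.048   0.1132  0.541  -1.4554]
[[ 0.0835  0.0021  0.9965]
 [-0.9965 -0.0012  0.0835]
 [ 0.0014 -1.      0.002 ]]
```

View pics/w3.png

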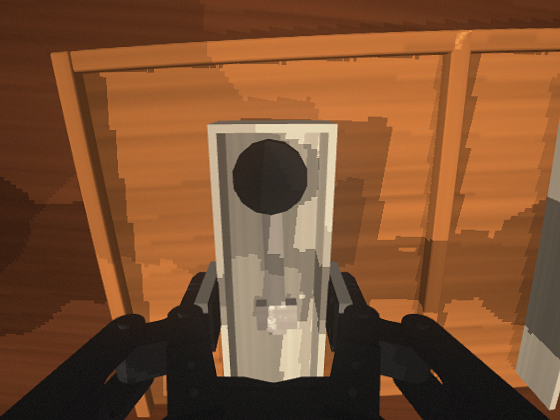

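View pics/s3.png

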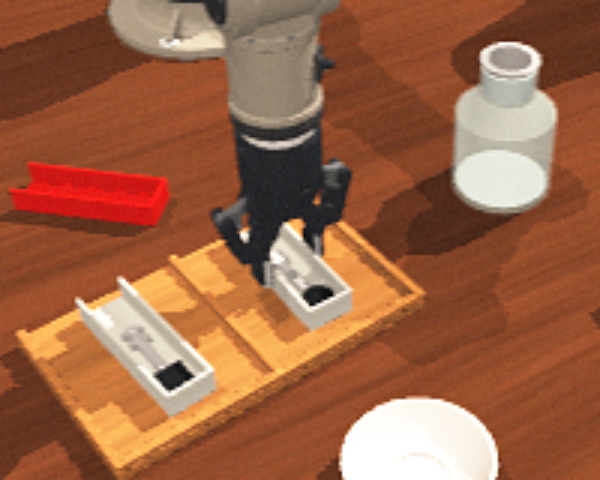

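```bash
cat >> h.py <<'E'
LIP=np.array([0,.175,-.075])
JAR=np.array([.4907,.129,.155])
def lipose(yaw,tilt,r,dz,lip=None,jar=None):
    "TCP pose with lip edge at radius r on the back side of jar, dz above JAR z"
    lip=LIP if lip is None else lip; jar=JAR if jar is None else jar
    y=np.radians(yaw);h=np.array([np.cos(y),np.sin(y),0])
    Rm=tool(yaw,tilt);return jar+r*h+[0,0,dz]-Rm@lip,Rm
E
python3 - <<'E'
from h import *
from bench import r
o=r.get_obs();st(o)
f=r.grab_frame("wrist");c=cam(f,o)
print(p2w(c,[(207,124.5),(337,124.5)],.038))
p,Rm=lipose(112,18,.019,.03);print(p)
lift=np.array([o['tcp_pos'][0],o['tcp_pos'][1],.40])
print(cmd(o,lift,tool(4.8)))
print(cmd(o,p,Rm))
o2=dict(o,tcp_pos=lift,orientation=R.from_matrix(tool(4.8)).as_rotvec());print(cmd(o2,p,Rm))
# refine jar from both cams
s=cam(r.grab_frame("scene"));f=r.grab_frame("scene");cv2.imwrite('pics/sj.png',cv2.resize(f["pixels"][155:230,275:340,::-1],None,fx=8,fy=8,interpolation=2))
f=r.grab_frame("top");cv2.imwrite('pics/tj.png',cv2.resize(f["pixels"][200:260,195:260,::-1],None,fx=9,fy=9,interpolation=2))
E
```

```text
t 3.75 tcp [ 0.5126 -0.1323  0.1874] F [-0.8212  0.5642  5.3568] w 0.045628464947017895 
q [ 0.2213  0.5559 -0.1087  2.0479  0.1132  0.541  -1.4554]
[[ 0.0835  0.0022  0.9965]
 [-0.9965 -0.0012  0.0835]
 [ 0.0014 -1.      0.002 ]]
[[ 0.5851 -0.1024  0.038 ]
 [ 0.5889 -0.1479  0.038 ]]
[0.4771 0.1626 0.3746]
(array([ 0.001 , -0.7087,  0.0015]), array([-0.0013, -0.0001,  0.0009]))
(array([-0.9888, -0.6255, -0.0345]), array([ 0.1377, -1.1798,  0.1887]))
(array([-0.9896,  0.0846, -0.0357]), array([ 0.1378, -1.18  ,  0.1869]))
```

View pics/sj.png

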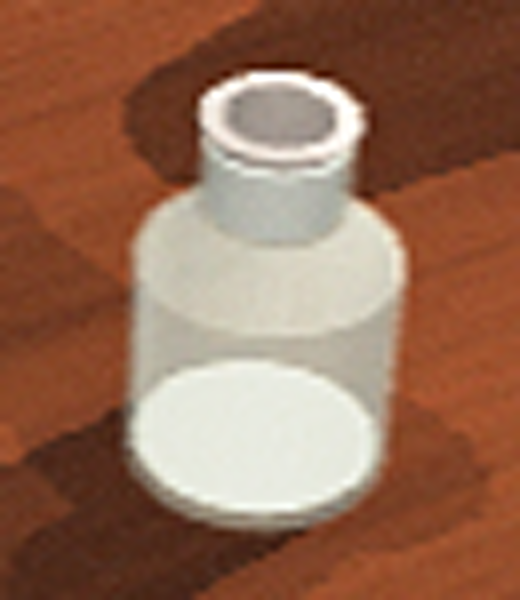

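View pics/tj.png

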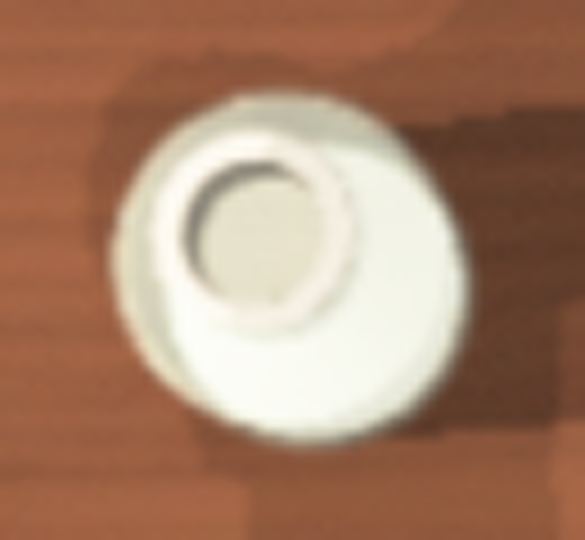

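```bash
python3 - <<'E'
from h import *
from bench import r
s=cam(r.grab_frame("scene"));c=cam(r.grab_frame("top"))
from scipy.optimize import least_squares
res=least_squares(lambda X:np.r_[w2p(s,X)[0]-[309.7,169.2],w2p(c,X)[0]-[222.9,225.1]],[.49,.13,.155])
print(res.x,res.fun)
X=res.x
for nm,cc in(('s',s),('t',c)):
    t=np.linspace(0,2*np.pi,60);
    for rr in(.03,.022):
        q=w2p(cc,np.c_[X[0]+rr*np.cos(t),X[1]+rr*np.sin(t),np.full(60,X[2])]);print(nm,rr,q.min(0),q.max(0))
E
```

```text
[0.4906 0.1299 0.1577] [ 0.18   -0.0244  0.1404  0.0855]
s 0.03 [299.6835 163.6686] [320.1063 174.9214]
s 0.022 [302.4024 165.1153] [317.377  173.3658]
t 0.03 [211.8118 213.9934] [234.3017 236.445 ]
t 0.022 [214.8023 216.97  ] [231.2951 233.4353]
```

>>> step_arm:
  xyz:
    - [0,-0.03,0]
    - [0,-0.09,0]
    - [0,-0.18,0]
    - [0,-0.29,0]
    - [0,-0.4,0]
    - [0,-0.51,0]
    - [0,-0.6,0]
    - [0,-0.67,0]
    - [0,-0.71,0]
    - [0,-0.72,0]
  rotation:
    - [0,0,0]
    - [0,0,0]
    - [0,0,0]
    - [0,0,0]
    - [0,0,0]
    - [0,0,0]
    - [0,0,0]
    - [0,0,0]
    - [0,0,0]
    - [0,0,0]

```text
clock: 5.3
tcp_pos: [0.512, -0.132, 0.4043]
orientation: [-1.246, 1.144, -1.15]
contact_force: [-0.2, 0.2, -2.3]
grip_width: 0.0453
```

```bash
sed -i 's/^JAR=.*/JAR=np.array([.4906,.130,.157])/' h.py; python3 - <<'E'
from h import *
from bench import r
o=r.get_obs();st(o)
f=r.grab_frame("wrist")
a=f["pixels"][:,:,::-1];cv2.imwrite('pics/w4.png',a)
p,Rm=lipose(112,0,.019,.06);print(p)
print(cmd(o,p,Rm))
R0=R.from_rotvec(o["orientation"])
p1=o['tcp_pos']
# interpolated rows: lip path
for k in range(1,15):
    s=k/14;s=s*s*(3-2*s)
    yaw=4.8+(112-4.8)*s
    pp=p1+(p-p1)*s; a,b=cmd(o,pp,tool(yaw)); print(np.round(a,2),np.round(b,2))
E
```

```text
t 5.3 tcp [ 0.512  -0.132   0.4043] F [-0.2068  0.1565 -2.3096] w 0.04534895969321817 
q [ 0.2531  0.243  -0.1399  1.8979  0.0411  0.9998 -1.392 ]
[[ 0.0836  0.0034  0.9965]
 [-0.9965 -0.0015  0.0836]
 [ 0.0017 -1.      0.0032]]
[0.4554 0.2172 0.392 ]
(array([-1.1757,  0.0386, -0.091 ]), array([-0.0004, -1.1912,  0.0027]))
[-0.02  0.   -0.  ] [-0.   -0.02  0.  ]
[-0.07  0.   -0.01] [-0.   -0.07  0.  ]
[-0.14  0.   -0.01] [-0.   -0.14  0.  ]
[-0.23  0.01 -0.02] [-0.   -0.24  0.  ]
[-0.34  0.01 -0.03] [-0.   -0.35  0.  ]
[-0.46  0.02 -0.04] [-0.   -0.47  0.  ]
[-0.59  0.02 -0.05] [-0.  -0.6  0. ]
[-0.71  0.02 -0.06] [-0.   -0.72  0.  ]
[-0.83  0.03 -0.06] [-0.   -0.84  0.  ]
[-0.94  0.03 -0.07] [-0.   -0.96  0.  ]
[-1.04  0.03 -0.08] [-0.   -1.05  0.  ]
[-1.11  0.04 -0.09] [-0.   -1.13  0.  ]
[-1.16  0.04 -0.09] [-0.   -1.17  0.  ]
[-1.18  0.04 -0.09] [-0.   -1.19  0.  ]
```

View pics/w4.png

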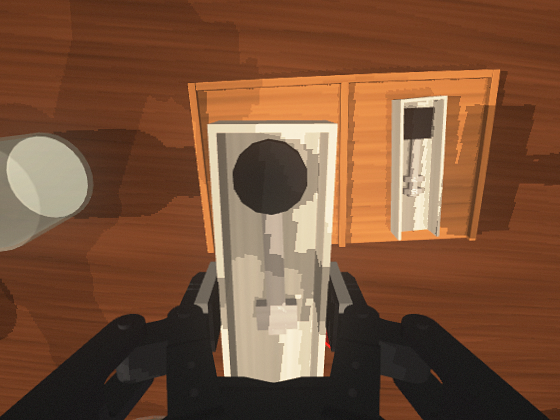

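>>> step_arm:
  xyz:
    - [-0.02,0,0]
    - [-0.06,0,-0.01]
    - [-0.12,0,-0.01]
    - [-0.2,0,-0.02]
    - [-0.29,0.01,-0.02]
    - [-0.38,0.01,-0.03]
    - [-0.48,0.01,-0.04]
    - [-0.57,0.02,-0.05]
    - [-0.66,0.02,-0.05]
    - [-0.75,0.02,-0.06]
    - [-0.82,0.03,-0.06]
    - [-0.87,0.03,-0.07]
    - [-0.9,0.03,-0.07]
  rotation:
    - [0,-0.02,0]
    - [0,-0.06,0]
    - [0,-0.12,0]
    - [0,-0.2,0]
    - [0,-0.29,0]
    - [0,-0.38,0]
    - [0,-0.48,0]
    - [0,-0.58,0]
    - [0,-0.67,0]
    - [0,-0.76,0]
    - [0,-0.83,0]
    - [0,-0.88,0]
    - [0,-0.91,0]

```text
clock: 6.98
tcp_pos: [0.4679, 0.1362, 0.3937]
orientation: [-1.572, 0.041, -0.043]
contact_force: [-0.2, 0.1, -1.8]
grip_width: 0.0448
```

```bash
python3 - <<'E'
from h import *
from bench import r
o=r.get_obs();st(o)
p,Rm=lipose(112,0,.019,.06)
print(cmd(o,p,Rm))
p,Rm=lipose(112,18,.019,.025)
print(cmd(o,p,Rm))
E
```

```text
t 6.975 tcp [0.4679 0.1362 0.3937] F [-0.1947  0.0668 -1.7713] w 0.0448008498992638 
q [ 0.0379  0.2205 -0.5109  1.9773  0.1316  0.975  -0.5904]
[[ 0.9986  0.001   0.0537]
 [-0.0537 -0.0014  0.9986]
 [ 0.0011 -1.     -0.0013]]
(array([-0.0562,  0.0052,  0.2672]), array([ 0.001 , -0.2786,  0.0005]))
(array([0.0253, 0.0735, 0.093 ]), array([ 0.1978, -0.2763,  0.0443]))
```

>>> step_arm:
  xyz:
    - [0,0.01,0.02]
    - [0.01,0.02,0.04]
    - [0.01,0.04,0.06]
    - [0.02,0.06,0.08]
    - [0.025,0.073,0.093]
    - [0.025,0.073,0.093]
    - [0.025,0.073,0.093]
  rotation:
    - [0.03,-0.05,0.007]
    - [0.07,-0.11,0.017]
    - [0.12,-0.18,0.027]
    - [0.17,-0.24,0.038]
    - [0.198,-0.276,0.044]
    - [0.198,-0.276,0.044]
    - [0.198,-0.276,0.044]

```text
clock: 7.85
tcp_pos: [0.4769, 0.1634, 0.3717]
orientation: [-1.241, -0.24, 0.331]
contact_force: [0.1, 0.1, -1.4]
grip_width: 0.0452
```

```bash
cat > look.py <<'E'
import sys
from h import *
from bench import r
n=sys.argv[1]
o=r.get_obs();st(o)
f=r.grab_frame("wrist");a=f["pixels"][:,:,::-1];cv2.imwrite(f'pics/w{n}.png',a)
f=r.grab_frame("scene");b=f["pixels"][:,:,::-1][100:240,220:400];b=cv2.resize(b,None,fx=3,fy=3,interpolation=2)
f=r.grab_frame("top");t=f["pixels"][:,:,::-1][170:290,170:310];t=cv2.resize(t,None,fx=3,fy=3,interpolation=2)
im=np.zeros((420,960,3),np.uint8);im[:420,:540]=b;im[:360,540:]=t;cv2.imwrite(f'pics/s{n}.png',cv2.resize(im,(800,350)))
E
python3 look.py 5
```

```text
t 7.85 tcp [0.4769 0.1634 0.3717] F [ 0.0896  0.1287 -1.4428] w 0.04523312178259794 
q [ 0.1999  0.3224 -0.6661  1.9543 -0.146   0.9176  0.0316]
[[ 0.9277 -0.1151 -0.3551]
 [ 0.3732  0.286   0.8826]
 [-0.0001 -0.9513  0.3083]]
```

View pics/w5.png

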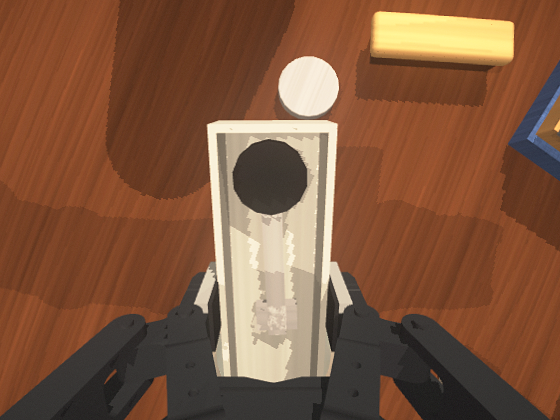

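View pics/s5.png

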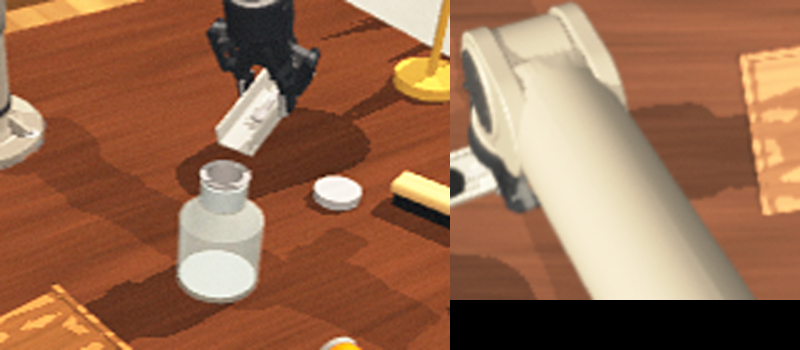

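>>> step_arm:
  xyz:
    - [0,0.016,-0.005]
    - [0,0.035,-0.011]
    - [0,0.051,-0.016]
    - [0,0.059,-0.019]
    - [0,0.059,-0.019]
    - [0,0.059,-0.019]
  rotation:
    - [0,0,0]
    - [0,0,0]
    - [0,0,0]
    - [0,0,0]
    - [0,0,0]
    - [0,0,0]

```text
clock: 8.75
tcp_pos: [0.4769, 0.1638, 0.3535]
orientation: [-1.241, -0.242, 0.331]
contact_force: [-0.0, 0.3, -1.8]
grip_width: 0.0453
```

```bash
cat > lipst.py <<'E'
from h import *
from bench import r
o=r.get_obs();st(o);Rt=R.from_rotvec(o["orientation"]).as_matrix()
l=o['tcp_pos']+Rt@LIP;print('lip',l,'rel',l-JAR,'r',np.linalg.norm((l-JAR)[:2]),'tilt',np.degrees(np.arcsin(Rt[2,2])),'yaw',np.degrees(np.arctan2(Rt[1,2],Rt[0,2])))
E
python3 lipst.py; python3 - <<'E'
from bench import r
import cv2
f=r.grab_frame("scene");b=f["pixels"][:,:,::-1][130:190,280:350];cv2.imwrite('pics/s6.png',cv2.resize(b,None,fx=9,fy=9,interpolation=2))
E
```

```text
t 8.75 tcp [0.4769 0.1638 0.3535] F [-0.0147  0.3095 -1.7564] w 0.04531972678866935 
q [ 0.1912  0.3471 -0.6612  1.9719 -0.1335  0.8775  0.0296]
[[ 0.9274 -0.1146 -0.3561]
 [ 0.374   0.2863  0.8821]
 [ 0.0009 -0.9513  0.3084]]
lip [0.4835 0.1477 0.1639] rel [-0.0071  0.0177  0.0069] r 0.01909180001820062 tilt 17.96384615679445 yaw 111.98113160626397
```

View pics/s6.png

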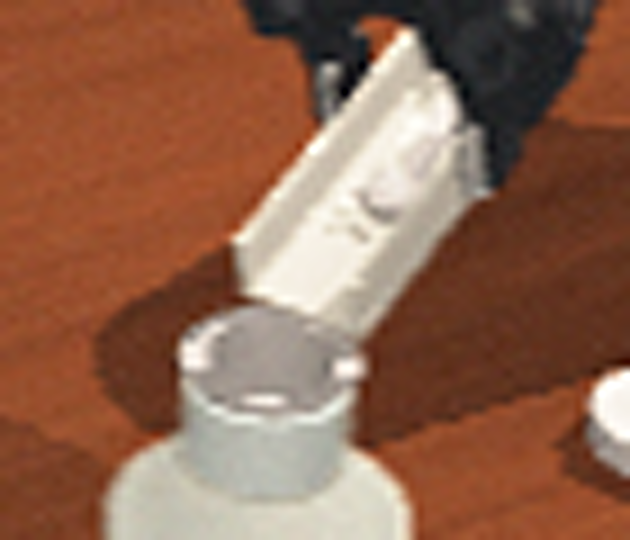

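>>> step_arm:
  xyz:
    - [0,0.006,-0.002]
    - [0,0.012,-0.004]
    - [0,0.014,-0.005]
    - [0,0.014,-0.005]
  rotation:
    - [0,0,0]
    - [0,0,0]
    - [0,0,0]
    - [0,0,0]

```text
clock: 9.3
tcp_pos: [0.4769, 0.1636, 0.349]
orientation: [-1.241, -0.241, 0.331]
contact_force: [0.3, -0.5, -1.5]
grip_width: 0.0455
```

>>> step_arm:
  xyz:
    - [0,0.004,-0.001]
    - [0,0.005,-0.0015]
    - [0,0.005,-0.0015]
  rotation:
    - [0,0,0]
    - [0,0,0]
    - [0,0,0]

```text
clock: 9.68
tcp_pos: [0.477, 0.1639, 0.3479]
orientation: [-1.241, -0.242, 0.33]
contact_force: [-1.9, -0.0, 2.9]
grip_width: 0.0456
```

```bash
cat > piv.py <<'E'
import sys
from h import *
from bench import r
# usage: piv tilt_end n dz_mm dr_mm
te,n,dz,dr=map(float,sys.argv[1:5]);n=int(n)
o=r.get_obs();Rt=R.from_rotvec(o["orientation"]).as_matrix()
l=o['tcp_pos']+Rt@LIP;t0=np.degrees(np.arcsin(Rt[2,2]));yaw=112 if len(sys.argv)<6 else float(sys.argv[5]); 
print('t',o['clock'],'lip rel',l-JAR,'tilt',t0,'F',o['contact_force'],'q',o['joints'])
h=np.array([np.cos(np.radians(yaw)),np.sin(np.radians(yaw)),0])
for k in range(1,n+1):
    s=k/n;Rm=tool(yaw,t0+(te-t0)*s);p=l+s*(np.array([0,0,dz/1e3])+h*dr/1e3)-Rm@LIP
    a,b=cmd(o,p,Rm);print(np.round(a,4).tolist(),np.round(b,4).tolist())
E
python3 piv.py 27 4 -0.2 0
```

```text
t 9.675 lip rel [-0.0069  0.0179  0.0013] tilt 17.971664150151657 F [-1.8699 -0.0124  2.9319] q [ 0.1883  0.3551 -0.6595  1.9769 -0.1295  0.8649  0.0288]
[0.0008, -0.0092, -0.0232] [0.0251, -0.0001, 0.0009]
[0.0009, -0.0175, -0.0468] [0.0502, -0.0, 0.0009]
[0.0009, -0.0249, -0.0707] [0.0752, -0.0, 0.0009]
[0.0009, -0.0314, -0.0948] [0.1003, 0.0, 0.0009]
```

>>> step_arm:
  xyz:
    - [0.0005,-0.009,-0.023]
    - [0.0005,-0.0175,-0.047]
    - [0.0005,-0.025,-0.071]
    - [0.0005,-0.0315,-0.095]
    - [0.0005,-0.0315,-0.095]
  rotation:
    - [0.025,0,0]
    - [0.05,0,0]
    - [0.075,0,0]
    - [0.1,0,0]
    - [0.1,0,0]

```text
clock: 10.3
tcp_pos: [0.4886, 0.136, 0.3484]
orientation: [-1.084, -0.211, 0.342]
contact_force: [-1.3, 0.0, 4.3]
grip_width: 0.0454
```

```bash
python3 piv.py 39 6 0 0; python3 look.py 7
```

```text
t 10.3 lip rel [-0.0065  0.018   0.0014] tilt 27.06009036190544 F [-1.268   0.0494  4.2576] q [ 0.325   0.3987 -0.7133  1.9586 -0.2744  0.9079  0.2059]
[0.001, -0.0083, -0.0204] [0.0221, -0.0004, 0.0012]
[0.001, -0.0159, -0.0411] [0.0442, -0.0004, 0.0012]
[0.001, -0.0228, -0.062] [0.0663, -0.0004, 0.0012]
[0.0011, -0.029, -0.0832] [0.0884, -0.0004, 0.0012]
[0.0011, -0.0344, -0.1046] [0.1106, -0.0003, 0.0013]
[0.0011, -0.0391, -0.1261] [0.1327, -0.0003, 0.0013]
t 10.3 tcp [0.4886 0.136  0.3484] F [-1.268   0.0494  4.2576] w 0.045446729069832194 
q [ 0.325   0.3987 -0.7133  1.9586 -0.2744  0.9079  0.2059]
[[ 0.9277 -0.1686 -0.333 ]
 [ 0.3732  0.4225  0.8259]
 [ 0.0014 -0.8905  0.4549]]
```

View pics/s7.png

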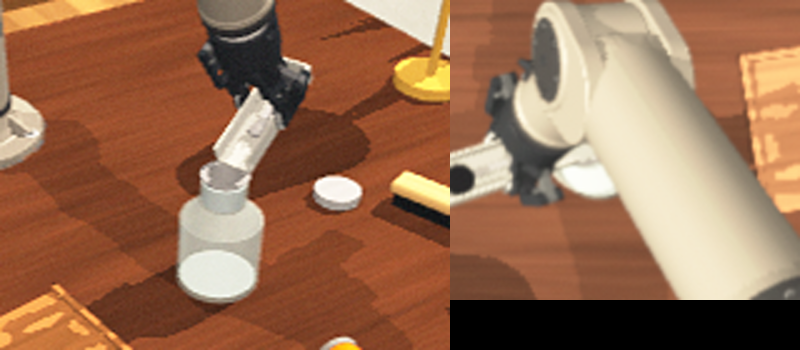

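View pics/w7.png

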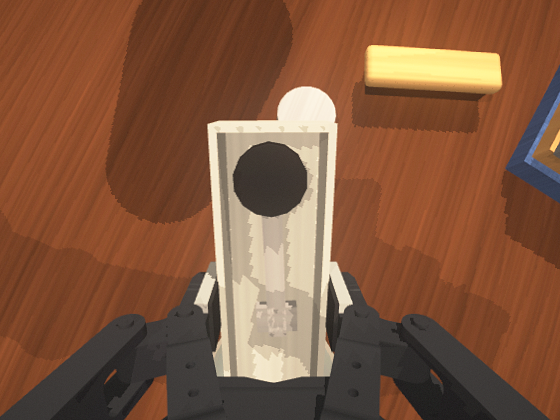

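>>> step_arm:
  xyz:
    - [0.0005,-0.009,-0.02]
    - [0.0005,-0.0167,-0.041]
    - [0.0005,-0.0237,-0.062]
    - [0.0005,-0.03,-0.083]
    - [0.0005,-0.0355,-0.1045]
    - [0.0005,-0.04,-0.126]
    - [0.0005,-0.04,-0.126]
  rotation:
    - [0.022,0,0]
    - [0.044,0,0]
    - [0.066,0,0]
    - [0.088,0,0]
    - [0.11,0,0]
    - [0.133,0,0]
    - [0.133,0,0]

```text
clock: 11.32
tcp_pos: [0.5036, 0.0995, 0.3418]
orientation: [-0.877, -0.171, 0.356]
contact_force: [-1.8, 2.5, 5.2]
grip_width: 0.0453
```

```bash
python3 piv.py 57 8 0.5 0; python3 look.py 8
```

```text
t 11.325 lip rel [-0.0062  0.018   0.0017] tilt 39.092786325369346 F [-1.8071  2.4827  5.1653] q [ 0.4728  0.485  -0.7687  1.9295 -0.4173  0.9894  0.3878]
[0.0012, -0.0095, -0.0228] [0.0249, -0.0001, 0.0014]
[0.0012, -0.0181, -0.046] [0.0497, -0.0001, 0.0014]
[0.0013, -0.0257, -0.0695] [0.0746, -0.0001, 0.0014]
[0.0013, -0.0324, -0.0933] [0.0995, -0.0, 0.0014]
[0.0013, -0.0382, -0.1173] [0.1244, -0.0, 0.0014]
[0.0013, -0.0431, -0.1415] [0.1492, 0.0, 0.0014]
[0.0013, -0.047, -0.1659] [0.1741, 0.0, 0.0014]
[0.0013, -0.0499, -0.1904] [0.199, 0.0001, 0.0014]
t 11.325 tcp [0.5036 0.0995 0.3418] F [-1.8071  2.4827  5.1653] w 0.045290941692429136 
q [ 0.4728  0.485  -0.7687  1.9295 -0.4173  0.9894  0.3878]
[[ 0.9277 -0.2342 -0.2905]
 [ 0.3732  0.5855  0.7197]
 [ 0.0015 -0.7761  0.6306]]
```

View pics/s8.png

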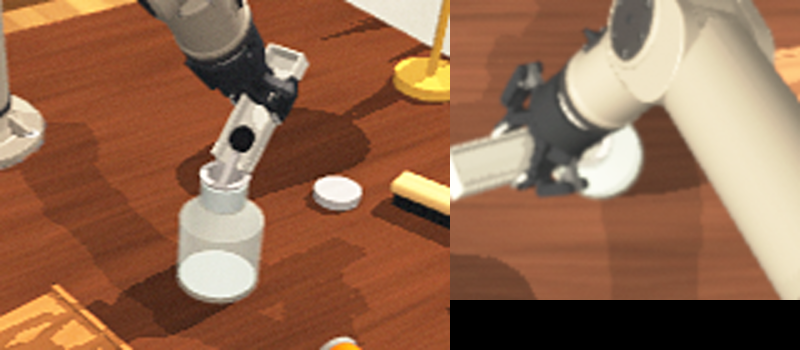

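View pics/w8.png

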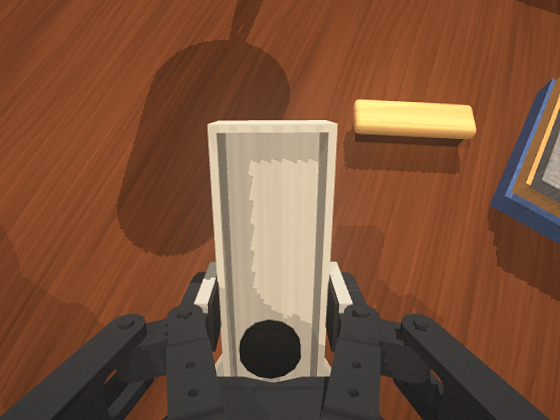

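>>> step_arm:
  xyz:
    - [0.0005,-0.0105,-0.023]
    - [0.0005,-0.019,-0.046]
    - [0.0005,-0.0265,-0.0695]
    - [0.0005,-0.033,-0.093]
    - [0.0005,-0.039,-0.117]
    - [0.0005,-0.044,-0.1415]
    - [0.0005,-0.048,-0.166]
    - [0.0005,-0.0505,-0.1905]
    - [0.0005,-0.0505,-0.1905]
  rotation:
    - [0.025,0,0]
    - [0.05,0,0]
    - [0.075,0,0]
    - [0.1,0,0]
    - [0.125,0,0]
    - [0.15,0,0]
    - [0.175,0,0]
    - [0.199,0,0]
    - [0.199,0,0]

```text
clock: 12.6
tcp_pos: [0.5241, 0.0492, 0.3172]
orientation: [-0.567, -0.111, 0.371]
contact_force: [-0.3, 1.5, 3.7]
grip_width: 0.0452
```

```bash
python3 piv.py 65 4 0 0; python3 look.py 9
```

```text
t 12.6 lip rel [-0.006   0.0177  0.0022] tilt 57.08928078138817 F [-0.2506  1.4523  3.7062] q [ 0.6239  0.6577 -0.8194  1.8776 -0.5516  1.1317  0.5649]
[0.0012, -0.0083, -0.0203] [0.022, 0.0001, 0.0013]
[0.0013, -0.0159, -0.0408] [0.0439, 0.0001, 0.0013]
[0.0013, -0.0227, -0.0616] [0.0659, 0.0001, 0.0013]
[0.0013, -0.0289, -0.0827] [0.0879, 0.0001, 0.0013]
t 12.6 tcp [0.5241 0.0492 0.3172] F [-0.2506  1.4523  3.7062] w 0.04524275733608083 
q [ 0.6239  0.6577 -0.8194  1.8776 -0.5516  1.1317  0.5649]
[[ 0.9278 -0.3126 -0.2036]
 [ 0.373   0.7792  0.5037]
 [ 0.0012 -0.5433  0.8395]]
```

View pics/s9.png

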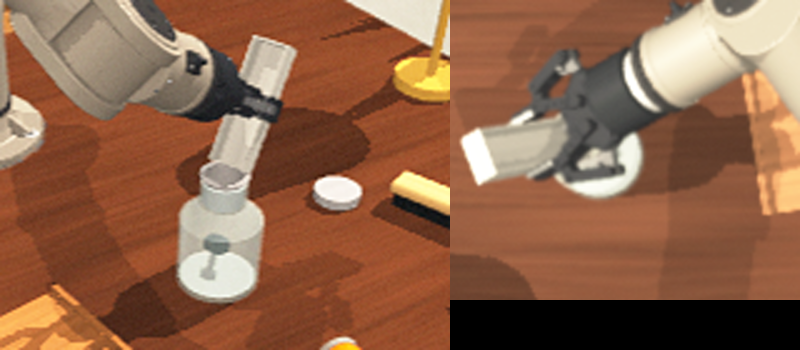

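View pics/w9.png

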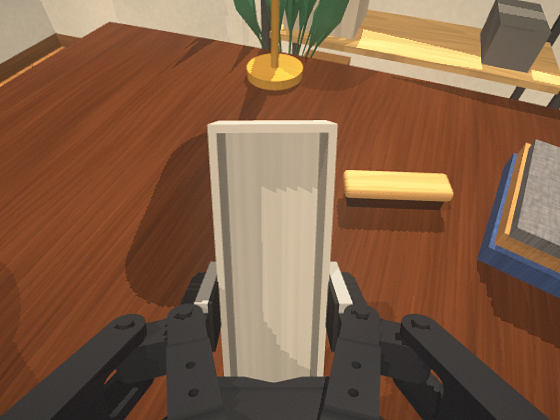

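>>> step_arm:
  xyz:
    - [0,-0.01,0.015]
    - [0,-0.03,0.046]
    - [0,-0.06,0.093]
    - [0,-0.1,0.155]
    - [0,-0.14,0.217]
    - [0,-0.16,0.248]
  rotation:
    - [0,0,0]
    - [0,0,0]
    - [0,0,0]
    - [0,0,0]
    - [0,0,0]
    - [0,0,0]

```text
clock: 13.5
tcp_pos: [0.5237, 0.0502, 0.4082]
orientation: [-0.571, -0.115, 0.371]
contact_force: [0.1, 0.8, -0.7]
grip_width: 0.0452
```

```bash
cat > path.py <<'E'
from h import *
from bench import r
from scipy.spatial.transform import Slerp
def path(wp,n,s0=0,s1=1):
    """rows from now to target (pos,R) slerp with smoothstep"""
    o=r.get_obs();p,Rm=wp
    R0=R.from_rotvec(o["orientation"]);S=Slerp([0,1],R.concatenate([R0,R.from_matrix(Rm)]))
    print('t',o['clock'],'F',o['contact_force'],'q',o['joints'],'ang',np.degrees((R0.inv()*R.from_matrix(Rm)).magnitude()),'dist',np.linalg.norm(p-o['tcp_pos']),'full',cmd(o,p,Rm))
    A=[];B=[]
    for k in range(1,n+1):
        s=k/n;s=s*s*(3-2*s)
        a,b=cmd(o,o['tcp_pos']+(p-o['tcp_pos'])*s,S(s).as_matrix());A.append(np.round(a,3).tolist());B.append(np.round(b,3).tolist())
    print(A);print(B)
E
python3 - <<'E'
from path import *
path((np.array([.49,.0,.41]),tool(70)),10)
E
```

```text
t 13.5 F [ 0.0953  0.7863 -0.7191] q [ 0.6613  0.5288 -0.861   1.8176 -0.5999  1.2712  0.4834] ang 69.66759164316908 dist 0.06048578436241871 full (array([-0.1668, -0.0983, -0.0564]), array([-0.6032,  0.4279, -0.2287]))
[[-0.005, -0.003, -0.002], [-0.017, -0.01, -0.006], [-0.036, -0.021, -0.012], [-0.059, -0.035, -0.02], [-0.083, -0.049, -0.028], [-0.108, -0.064, -0.037], [-0.131, -0.077, -0.044], [-0.149, -0.088, -0.05], [-0.162, -0.096, -0.055], [-0.167, -0.098, -0.056]]
[[-0.017, 0.012, -0.006], [-0.063, 0.045, -0.024], [-0.13, 0.092, -0.049], [-0.212, 0.151, -0.081], [-0.302, 0.214, -0.114], [-0.391, 0.277, -0.148], [-0.473, 0.335, -0.179], [-0.54, 0.383, -0.205], [-0.586, 0.416, -0.222], [-0.603, 0.428, -0.229]]
```

>>> step_arm:
  xyz:
    - [-0.008,-0.005,-0.003]
    - [-0.025,-0.015,-0.008]
    - [-0.05,-0.03,-0.017]
    - [-0.08,-0.047,-0.027]
    - [-0.11,-0.065,-0.037]
    - [-0.14,-0.082,-0.047]
    - [-0.158,-0.093,-0.053]
    - [-0.167,-0.098,-0.056]
  rotation:
    - [-0.03,0.021,-0.011]
    - [-0.09,0.064,-0.034]
    - [-0.18,0.128,-0.068]
    - [-0.28,0.199,-0.106]
    - [-0.38,0.27,-0.144]
    - [-0.48,0.34,-0.182]
    - [-0.56,0.397,-0.212]
    - [-0.603,0.428,-0.229]

```text
clock: 14.5
tcp_pos: [0.4891, 0.0001, 0.4101]
orientation: [-1.557, 0.275, -0.278]
contact_force: [-0.4, 0.5, -2.1]
grip_width: 0.0453
```

```bash
python3 - <<'E'
from path import *
path((np.array([.523,-.133,.30]),tool(7.5)),8)
E
```

```text
t 14.5 F [-0.4033  0.5219 -2.1135] q [ 0.3139  0.2026 -0.5001  1.9554  0.1197  1.0103 -0.5938] ang 62.308445281903886 dist 0.17603798558308542 full (array([ 0.258 ,  0.3693, -0.3761]), array([0.0011, 0.6923, 0.003 ]))
[[0.011, 0.016, -0.016], [0.04, 0.058, -0.059], [0.082, 0.117, -0.119], [0.129, 0.185, -0.188], [0.176, 0.252, -0.257], [0.218, 0.312, -0.317], [0.247, 0.353, -0.36], [0.258, 0.369, -0.376]]
[[0.0, 0.03, 0.0], [0.0, 0.108, 0.0], [0.0, 0.219, 0.001], [0.001, 0.346, 0.001], [0.001, 0.473, 0.002], [0.001, 0.584, 0.003], [0.001, 0.663, 0.003], [0.001, 0.692, 0.003]]
```

>>> step_arm:
  xyz:
    - [0.015,0.02,-0.02]
    - [0.05,0.06,-0.07]
    - [0.09,0.12,-0.13]
    - [0.13,0.185,-0.19]
    - [0.176,0.252,-0.257]
    - [0.218,0.312,-0.317]
    - [0.247,0.353,-0.36]
    - [0.258,0.369,-0.376]
    - [0.258,0.369,-0.376]
  rotation:
    - [0,0.04,0]
    - [0,0.12,0]
    - [0,0.22,0]
    - [0,0.33,0.001]
    - [0,0.44,0.002]
    - [0,0.54,0.003]
    - [0,0.63,0.003]
    - [0,0.692,0.003]
    - [0,0.692,0.003]

```text
clock: 15.62
tcp_pos: [0.5225, -0.1333, 0.2995]
orientation: [-1.271, 1.114, -1.112]
contact_force: [-0.7, 0.7, -1.3]
grip_width: 0.0453
```

```bash
python3 - <<'E'
from path import *
path((np.array([.523,-.133,.190]),tool(7.5)),5)
o=r.get_obs();st(o)
f=r.grab_frame("wrist");cv2.imwrite('pics/w10.png',f["pixels"][:,:,::-1])
E
```

```text
t 15.625 F [-0.6533  0.7132 -1.2587] q [ 0.3087  0.3955 -0.216   1.9642  0.118   0.7959 -1.4141] ang 0.15677580701853716 dist 0.109459677584689 full (array([-0.0013,  0.3649,  0.0026]), array([ 0.0016, -0.0002,  0.0006]))
[[-0.0, 0.038, 0.0], [-0.0, 0.128, 0.001], [-0.001, 0.236, 0.002], [-0.001, 0.327, 0.002], [-0.001, 0.365, 0.003]]
[[0.0, -0.0, 0.0], [0.001, -0.0, 0.0], [0.001, -0.0, 0.0], [0.001, -0.0, 0.001], [0.002, -0.0, 0.001]]
t 15.625 tcp [ 0.5225 -0.1333  0.2995] F [-0.6533  0.7132 -1.2587] w 0.045313975620169325 
q [ 0.3087  0.3955 -0.216   1.9642  0.118   0.7959 -1.4141]
[[ 0.1303 -0.0024  0.9915]
 [-0.9915 -0.0013  0.1303]
 [ 0.0009 -1.     -0.0026]]
```

View pics/w10.png

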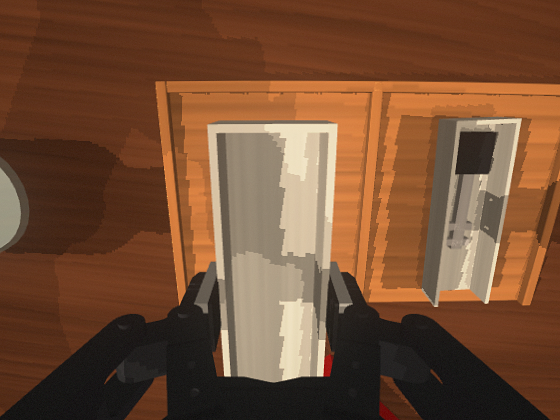

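>>> step_arm:
  xyz:
    - [0,0.05,0]
    - [0,0.15,0.001]
    - [0,0.25,0.002]
    - [0,0.33,0.002]
    - [0,0.36,0.003]
    - [0,0.368,0.003]
    - [0,0.371,0.003]
    - [0,0.371,0.003]
  rotation:
    - [0,0,0]
    - [0.001,0,0]
    - [0.001,0,0]
    - [0.001,0,0]
    - [0.001,0,0]
    - [0.001,0,0]
    - [0.001,0,0]
    - [0.001,0,0]

```text
clock: 16.68
tcp_pos: [0.5237, -0.1329, 0.1893]
orientation: [-1.269, 1.109, -1.112]
contact_force: [-0.4, -0.9, -1.8]
grip_width: 0.0453
```

>>> step_arm:
  xyz:
    - [0,0.003,0]
    - [0,0.0055,0]
    - [0,0.0055,0]
  rotation:
    - [0,0,0]
    - [0,0,0]
    - [0,0,0]

```text
clock: 17.05
tcp_pos: [0.5237, -0.1329, 0.1877]
orientation: [-1.269, 1.109, -1.112]
contact_force: [-0.5, 0.4, -1.2]
grip_width: 0.045
```

>>> step_arm:
  xyz:
    - [0,0.002,0]
    - [0,0.0025,0]
    - [0,0.0025,0]
  rotation:
    - [0,0,0]
    - [0,0,0]
    - [0,0,0]

```text
clock: 17.42
tcp_pos: [0.5238, -0.1329, 0.1874]
orientation: [-1.269, 1.109, -1.113]
contact_force: [-2.5, 0.8, 4.8]
grip_width: 0.0453
```

>>> step_arm:
  xyz:
    - [0,0,0]
    - [0,0,0]
    - [0,0,0]
    - [0,0,0]
    - [0,-0.03,0]
    - [0,-0.1,0]
    - [0,-0.2,0]
    - [0,-0.3,0]
    - [0,-0.33,0]
  rotation:
    - [0,0,0]
    - [0,0,0]
    - [0,0,0]
    - [0,0,0]
    - [0,0,0]
    - [0,0,0]
    - [0,0,0]
    - [0,0,0]
    - [0,0,0]
  grip: 0

```text
clock: 18.55
tcp_pos: [0.5242, -0.1329, 0.2886]
orientation: [-1.267, 1.106, -1.115]
contact_force: [0.5, -0.4, -0.8]
grip_width: 0.0855
```

```bash
python3 - <<'E'
from path import *
path((np.array([.539,-.2857,.25]),tool(10.5)),6)
o=r.get_obs();st(o)
f=r.grab_frame("wrist");cv2.imwrite('pics/w11.png',f["pixels"][:,:,::-1])
E
```

```text
t 18.55 F [ 0.4927 -0.4343 -0.8442] q [ 0.308   0.4117 -0.2174  1.9706  0.1269  0.7666 -1.421 ] ang 2.9187957690309827 dist 0.15831915972873561 full (array([ 0.5111,  0.13  , -0.0192]), array([-0.003 , -0.0322,  0.0018]))
[[0.038, 0.01, -0.001], [0.133, 0.034, -0.005], [0.256, 0.065, -0.01], [0.379, 0.096, -0.014], [0.473, 0.12, -0.018], [0.511, 0.13, -0.019]]
[[-0.0, -0.002, 0.0], [-0.001, -0.008, 0.0], [-0.001, -0.016, 0.001], [-0.002, -0.024, 0.001], [-0.003, -0.03, 0.002], [-0.003, -0.032, 0.002]]
t 18.55 tcp [ 0.5242 -0.1329  0.2886] F [ 0.4927 -0.4343 -0.8442] w 0.08551218208124027 
q [ 0.308   0.4117 -0.2174  1.9706  0.1269  0.7666 -1.421 ]
[[ 0.1322  0.0051  0.9912]
 [-0.9912 -0.002   0.1322]
 [ 0.0027 -1.      0.0048]]
```

View pics/w11.png

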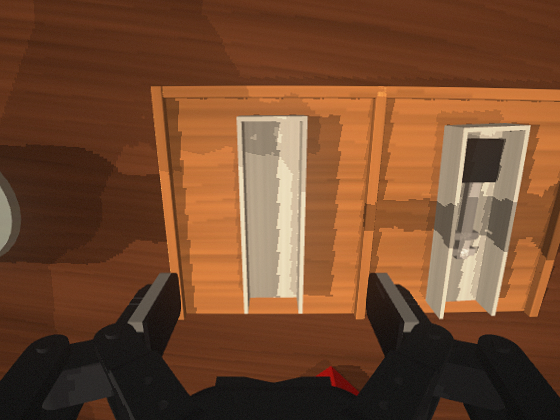

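>>> step_arm:
  xyz:
    - [0.06,0.01,-0.001]
    - [0.2,0.034,-0.006]
    - [0.38,0.08,-0.014]
    - [0.48,0.14,-0.018]
    - [0.511,0.23,-0.019]
    - [0.511,0.3,-0.019]
    - [0.511,0.335,-0.019]
    - [0.511,0.338,-0.019]
    - [0.511,0.338,-0.019]
  rotation:
    - [0,-0.005,0]
    - [-0.001,-0.015,0.001]
    - [-0.002,-0.025,0.002]
    - [-0.003,-0.032,0.002]
    - [-0.003,-0.032,0.002]
    - [-0.003,-0.032,0.002]
    - [-0.003,-0.032,0.002]
    - [-0.003,-0.032,0.002]
    - [-0.003,-0.032,0.002]
  grip: 0

```text
clock: 19.73
tcp_pos: [0.5398, -0.2853, 0.1883]
orientation: [-1.29, 1.072, -1.073]
contact_force: [0.2, -0.2, 1.1]
grip_width: 0.0851
```

```bash
python3 - <<'E'
from path import *
o=r.get_obs();st(o);print(cmd(o,[.539,-.2857,.1872],tool(10.5)))
f=r.grab_frame("wrist");cv2.imwrite('pics/w12.png',f["pixels"][:,:,::-1])
E
```

```text
t 19.725 tcp [ 0.5398 -0.2853  0.1883] F [ 0.1917 -0.1976  1.0663] w 0.085087650137993 
q [ 0.5098  0.6484 -0.1683  1.8485  0.1658  0.6575 -1.1435]
[[ 0.1828  0.0007  0.9832]
 [-0.9832  0.      0.1828]
 [ 0.0001 -1.      0.0007]]
(array([ 0.0008,  0.0038, -0.0029]), array([-0.0005,  0.0003,  0.0001]))
```

View pics/w12.png

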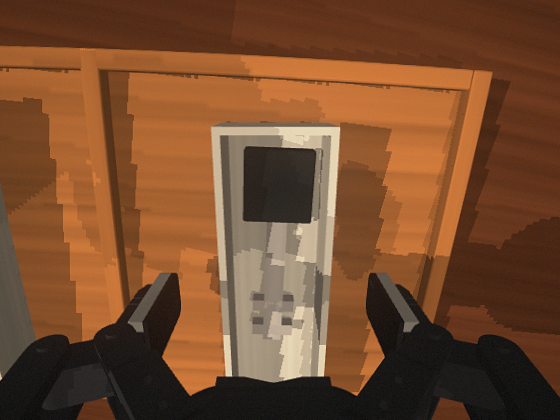

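>>> step_arm:
  xyz:
    - [0.004,0.003,-0.002]
    - [0.004,0.003,-0.002]
    - [0.004,0.003,-0.002]
    - [0.004,0.003,-0.002]
    - [0.004,0.003,-0.002]
    - [0.004,0.003,-0.002]
    - [0.004,0.003,-0.002]
  rotation:
    - [0,0,0]
    - [0,0,0]
    - [0,0,0]
    - [0,0,0]
    - [0,0,0]
    - [0,0,0]
    - [0,0,0]
  grip: 1
  force: 40

```text
clock: 20.65
tcp_pos: [0.5396, -0.2869, 0.1882]
orientation: [-1.29, 1.071, -1.074]
contact_force: [-0.2, 1.2, 5.1]
grip_width: 0.0453
```

```bash
python3 - <<'E'
from path import *
o=r.get_obs();st(o)
f=r.grab_frame("wrist");cv2.imwrite('pics/w13.png',f["pixels"][:,:,::-1])
E
```

```text
t 20.65 tcp [ 0.5396 -0.2869  0.1882] F [-0.177   1.2054  5.1367] w 0.045266087077288714 
q [ 0.5121  0.649  -0.168   1.8475  0.1662  0.6568 -1.1416]
[[ 0.1824  0.0017  0.9832]
 [-0.9832 -0.0006  0.1824]
 [ 0.0009 -1.      0.0016]]
```

View pics/w13.png

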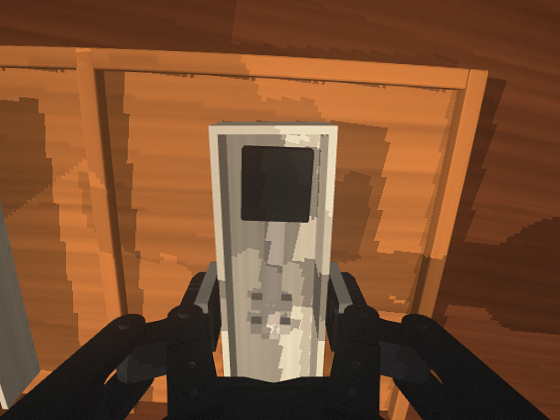

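>>> step_arm:
  xyz:
    - [0,-0.03,0]
    - [0,-0.09,0]
    - [0,-0.18,0]
    - [0,-0.29,0]
    - [0,-0.4,0]
    - [0,-0.51,0]
    - [0,-0.6,0]
    - [0,-0.67,0]
    - [0,-0.71,0]
  rotation:
    - [0,0,0]
    - [0,0,0]
    - [0,0,0]
    - [0,0,0]
    - [0,0,0]
    - [0,0,0]
    - [0,0,0]
    - [0,0,0]
    - [0,0,0]

```text
clock: 21.82
tcp_pos: [0.5392, -0.2867, 0.4034]
orientation: [-1.289, 1.07, -1.076]
contact_force: [1.2, 0.3, -2.1]
grip_width: 0.0451
```

```bash
sed -i 's/^LIP=.*/LIP=np.array([0,.1755,-.076])/; s/^JAR=.*/JAR=np.array([.4906,.130,.158])/' h.py; python3 - <<'E'
from path import *
o=r.get_obs();st(o)
path((np.array([.50,-.03,.40]),tool(50)),11)
E
```

```text
t 21.825 tcp [ 0.5392 -0.2867  0.4034] F [ 1.1763  0.3219 -2.0603] w 0.045149290964352176 
q [ 0.5456  0.3818 -0.207   1.7075  0.0882  1.0573 -1.0773]
[[ 0.1824  0.0038  0.9832]
 [-0.9832 -0.0016  0.1824]
 [ 0.0022 -1.      0.0034]]
t 21.825 F [ 1.1763  0.3219 -2.0603] q [ 0.5456  0.3818 -0.207   1.7075  0.0882  1.0573 -1.0773] ang 39.49287949897613 dist 0.25972038229187555 full (array([-0.8652,  0.0095,  0.0276]), array([-0.0016, -0.4388,  0.0021]))
[[-0.02, 0.0, 0.001], [-0.075, 0.001, 0.002], [-0.158, 0.002, 0.005], [-0.26, 0.003, 0.008], [-0.374, 0.004, 0.012], [-0.491, 0.005, 0.016], [-0.605, 0.007, 0.019], [-0.707, 0.008, 0.023], [-0.79, 0.009, 0.025], [-0.845, 0.009, 0.027], [-0.865, 0.009, 0.028]]
[[-0.0, -0.01, 0.0], [-0.0, -0.038, 0.0], [-0.0, -0.08, 0.0], [-0.0, -0.132, 0.001], [-0.001, -0.19, 0.001], [-0.001, -0.249, 0.001], [-0.001, -0.307, 0.001], [-0.001, -0.359, 0.002], [-0.001, -0.401, 0.002], [-0.002, -0.429, 0.002], [-0.002, -0.439, 0.002]]
```

>>> step_arm:
  xyz:
    - [-0.02,0,0.001]
    - [-0.075,0,0.002]
    - [-0.158,0,0.005]
    - [-0.26,0,0.008]
    - [-0.374,0,0.012]
    - [-0.491,0,0.016]
    - [-0.605,0,0.019]
    - [-0.707,0,0.023]
    - [-0.79,0,0.025]
    - [-0.845,0,0.027]
    - [-0.865,0,0.028]
  rotation:
    - [0,-0.01,0]
    - [0,-0.038,0]
    - [0,-0.08,0]
    - [0,-0.132,0]
    - [0,-0.19,0]
    - [0,-0.249,0]
    - [0,-0.307,0]
    - [0,-0.359,0]
    - [0,-0.401,0]
    - [0,-0.429,0]
    - [0,-0.439,0]

```text
clock: 23.2
tcp_pos: [0.5001, -0.0293, 0.4029]
orientation: [-1.502, 0.541, -0.548]
contact_force: [0.2, -1.5, -1.1]
grip_width: 0.0452
```

```bash
python3 - <<'E'
from path import *
path(lipose(112,18,.019,.025),14)
E
```

```text
t 23.2 F [ 0.1947 -1.5176 -1.1091] q [ 0.3364  0.2264 -0.4623  1.9418  0.122   0.9962 -0.8777] ang 64.20284337738462 dist 0.1972471590649479 full (array([-0.474 ,  0.0969,  0.4453]), array([ 0.1808, -0.6811,  0.1107]))
[[-0.007, 0.001, 0.006], [-0.026, 0.005, 0.025], [-0.056, 0.011, 0.053], [-0.094, 0.019, 0.088], [-0.138, 0.028, 0.13], [-0.187, 0.038, 0.175], [-0.237, 0.048, 0.223], [-0.287, 0.059, 0.27], [-0.336, 0.069, 0.315], [-0.38, 0.078, 0.357], [-0.418, 0.085, 0.393], [-0.448, 0.092, 0.421], [-0.467, 0.095, 0.439], [-0.474, 0.097, 0.445]]
[[0.003, -0.01, 0.002], [0.01, -0.038, 0.006], [0.021, -0.08, 0.013], [0.036, -0.135, 0.022], [0.053, -0.199, 0.032], [0.071, -0.268, 0.044], [0.09, -0.341, 0.055], [0.11, -0.413, 0.067], [0.128, -0.483, 0.078], [0.145, -0.546, 0.089], [0.159, -0.601, 0.098], [0.171, -0.643, 0.105], [0.178, -0.671, 0.109], [0.181, -0.681, 0.111]]
```

>>> step_arm:
  xyz:
    - [-0.007,0.001,0.006]
    - [-0.026,0.005,0.025]
    - [-0.056,0.011,0.053]
    - [-0.094,0.019,0.088]
    - [-0.138,0.028,0.13]
    - [-0.187,0.038,0.175]
    - [-0.237,0.048,0.223]
    - [-0.287,0.059,0.27]
    - [-0.336,0.069,0.315]
    - [-0.38,0.078,0.357]
    - [-0.418,0.085,0.393]
    - [-0.448,0.092,0.421]
    - [-0.467,0.095,0.439]
    - [-0.474,0.097,0.445]
    - [-0.474,0.097,0.445]
    - [-0.474,0.097,0.445]
  rotation:
    - [0.003,-0.01,0.002]
    - [0.01,-0.038,0.006]
    - [0.021,-0.08,0.013]
    - [0.036,-0.135,0.022]
    - [0.053,-0.199,0.032]
    - [0.071,-0.268,0.044]
    - [0.09,-0.341,0.055]
    - [0.11,-0.413,0.067]
    - [0.128,-0.483,0.078]
    - [0.145,-0.546,0.089]
    - [0.159,-0.601,0.098]
    - [0.171,-0.643,0.105]
    - [0.178,-0.671,0.109]
    - [0.181,-0.681,0.111]
    - [0.181,-0.681,0.111]
    - [0.181,-0.681,0.111]

```text
clock: 25.2
tcp_pos: [0.4768, 0.1639, 0.3734]
orientation: [-1.24, -0.24, 0.331]
contact_force: [-0.0, 0.2, -2.1]
grip_width: 0.0455
```

```bash
python3 lipst.py; python3 look.py 14;  python3 - <<'E'
from bench import r
from path import *
print(cmd(r.get_obs(),*lipose(112,18,.019,.006)))
f=r.grab_frame("scene");b=f["pixels"][:,:,::-1][130:220,280:350];cv2.imwrite('pics/s14.png',cv2.resize(b,None,fx=6,fy=6,interpolation=2))
E
```

```text
t 25.2 tcp [0.4768 0.1639 0.3734] F [-0.0232  0.1545 -2.0729] w 0.045534477311354245 
q [ 0.3188  0.357  -0.8184  1.9457 -0.0693  0.9217 -0.0397]
[[ 0.9276 -0.1157 -0.3551]
 [ 0.3735  0.2866  0.8822]
 [-0.0003 -0.951   0.3091]]
lip [0.4835 0.1471 0.183 ] rel [-0.0071  0.0171  0.025 ] r 0.018536208625666437 tilt 18.006479407190646 yaw 111.92640677466528
t 25.2 tcp [0.4768 0.1639 0.3734] F [-0.0232  0.1545 -2.0729] w 0.045534477311354245 
q [ 0.3188  0.357  -0.8184  1.9457 -0.0693  0.9217 -0.0397]
[[ 0.9276 -0.1157 -0.3551]
 [ 0.3735  0.2866  0.8822]
 [-0.0003 -0.951   0.3091]]
(array([ 0.0004,  0.0606, -0.0187]), array([-0.0002, -0.0005,  0.    ]))
```

View pics/s14.png

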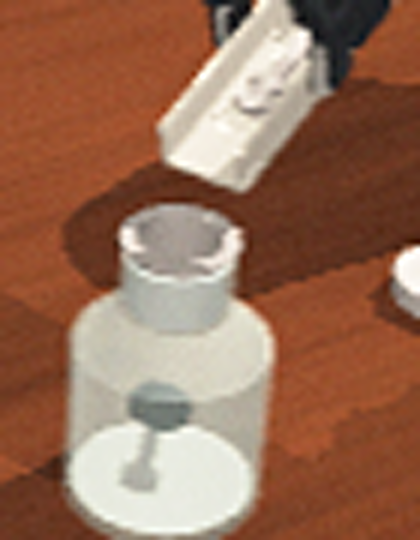

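View pics/w14.png

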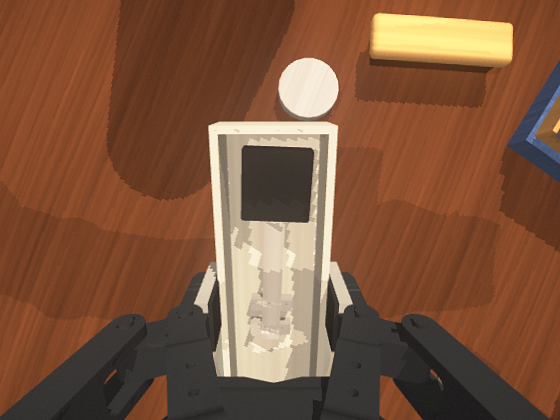

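>>> step_arm:
  xyz:
    - [0,0.016,-0.005]
    - [0,0.036,-0.011]
    - [0,0.056,-0.017]
    - [0,0.067,-0.021]
    - [0,0.069,-0.022]
    - [0,0.069,-0.022]
  rotation:
    - [0,0,0]
    - [0,0,0]
    - [0,0,0]
    - [0,0,0]
    - [0,0,0]
    - [0,0,0]

```text
clock: 26.15
tcp_pos: [0.4767, 0.1643, 0.3517]
orientation: [-1.24, -0.241, 0.331]
contact_force: [0.2, -0.9, -1.0]
grip_width: 0.0449
```

>>> step_arm:
  xyz:
    - [0,0.003,-0.001]
    - [0,0.0055,-0.002]
    - [0,0.0055,-0.002]
  rotation:
    - [0,0,0]
    - [0,0,0]
    - [0,0,0]

```text
clock: 26.52
tcp_pos: [0.4767, 0.1642, 0.35]
orientation: [-1.24, -0.241, 0.331]
contact_force: [0.4, 0.9, -1.8]
grip_width: 0.045
```

>>> step_arm:
  xyz:
    - [0,0.003,-0.001]
    - [0,0.004,-0.001]
    - [0,0.004,-0.001]
  rotation:
    - [0,0,0]
    - [0,0,0]
    - [0,0,0]

```text
clock: 26.9
tcp_pos: [0.4768, 0.1644, 0.349]
orientation: [-1.24, -0.241, 0.331]
contact_force: [-1.6, -0.5, 2.5]
grip_width: 0.0454
```

```bash
python3 piv.py 27 4 0 0
```

```text
t 26.9 lip rel [-0.0071  0.0178  0.0006] tilt 18.021694329735283 F [-1.6471 -0.5085  2.5445] q [ 0.3015  0.3905 -0.806   1.9691 -0.0462  0.8698 -0.0491]
[0.0001, -0.0095, -0.0231] [0.0249, -0.0003, 0.0002]
[0.0001, -0.018, -0.0466] [0.0499, -0.0003, 0.0003]
[0.0001, -0.0257, -0.0703] [0.0748, -0.0003, 0.0003]
[0.0001, -0.0324, -0.0944] [0.0998, -0.0003, 0.0003]
```

>>> step_arm:
  xyz:
    - [0,-0.0095,-0.023]
    - [0,-0.018,-0.047]
    - [0,-0.0257,-0.0705]
    - [0,-0.0325,-0.0945]
    - [0,-0.0325,-0.0945]
  rotation:
    - [0.025,0,0]
    - [0.05,0,0]
    - [0.075,0,0]
    - [0.1,0,0]
    - [0.1,0,0]

```text
clock: 27.52
tcp_pos: [0.4883, 0.1363, 0.3496]
orientation: [-1.085, -0.21, 0.343]
contact_force: [-0.9, 0.1, 2.2]
grip_width: 0.0449
```

```bash
python3 piv.py 39 6 0.2 0; python3 look.py 15
```

```text
t 27.525 lip rel [-0.0067  0.0176  0.0007] tilt 27.051281359428682 F [-0.8528  0.1497  2.1723] q [ 0.4407  0.4425 -0.8691  1.9512 -0.1773  0.9028  0.1146]
[0.0003, -0.0085, -0.0204] [0.0221, -0.0009, 0.0007]
[0.0004, -0.0164, -0.0411] [0.0443, -0.0009, 0.0008]
[0.0004, -0.0235, -0.0621] [0.0664, -0.0009, 0.0008]
[0.0004, -0.0299, -0.0833] [0.0885, -0.0009, 0.0008]
[0.0005, -0.0355, -0.1047] [0.1106, -0.0009, 0.0008]
[0.0005, -0.0404, -0.1263] [0.1328, -0.0009, 0.0008]
t 27.525 tcp [0.4883 0.1363 0.3496] F [-0.8528  0.1497  2.1723] w 0.0449160758301414 
q [ 0.4407  0.4425 -0.8691  1.9512 -0.1773  0.9028  0.1146]
[[ 0.9279 -0.1693 -0.3322]
 [ 0.3729  0.4221  0.8263]
 [ 0.0003 -0.8906  0.4548]]
```

View pics/s15.png

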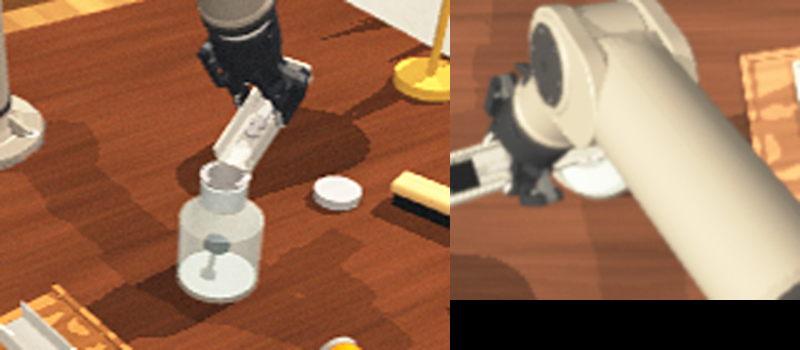

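>>> step_arm:
  xyz:
    - [0,-0.0083,-0.0204]
    - [0,-0.016,-0.041]
    - [0,-0.023,-0.062]
    - [0,-0.0293,-0.0833]
    - [0,-0.0348,-0.1047]
    - [0,-0.0397,-0.1263]
    - [0,-0.0397,-0.1263]
  rotation:
    - [0.022,0,0]
    - [0.044,0,0]
    - [0.066,0,0]
    - [0.088,0,0]
    - [0.11,0,0]
    - [0.133,0,0]
    - [0.133,0,0]

```text
clock: 28.55
tcp_pos: [0.5034, 0.0993, 0.3428]
orientation: [-0.878, -0.171, 0.356]
contact_force: [-1.6, 1.4, 6.9]
grip_width: 0.045
```

```bash
python3 piv.py 57 8 0.2 0; python3 look.py 16
```

```text
t 28.55 lip rel [-0.0063  0.0172  0.0007] tilt 39.03254410727179 F [-1.5516  1.4364  6.8961] q [ 0.5881  0.5425 -0.9336  1.9226 -0.3045  0.9689  0.2815]
[0.0009, -0.0095, -0.0231] [0.025, -0.0007, 0.0013]
[0.0009, -0.0182, -0.0465] [0.0499, -0.0007, 0.0013]
[0.001, -0.0259, -0.0702] [0.0749, -0.0007, 0.0013]
[0.001, -0.0326, -0.0942] [0.0998, -0.0006, 0.0013]
[0.0011, -0.0385, -0.1185] [0.1248, -0.0006, 0.0013]
[0.0011, -0.0433, -0.143] [0.1497, -0.0006, 0.0013]
[0.0011, -0.0472, -0.1676] [0.1747, -0.0006, 0.0013]
[0.0012, -0.0501, -0.1924] [0.1996, -0.0005, 0.0013]
t 28.55 tcp [0.5034 0.0993 0.3428] F [-1.5516  1.4364  6.8961] w 0.045021824340065124 
q [ 0.5881  0.5425 -0.9336  1.9226 -0.3045  0.9689  0.2815]
[[ 0.928  -0.2341 -0.2899]
 [ 0.3726  0.5846  0.7207]
 [ 0.0008 -0.7768  0.6298]]
```

View pics/s16.png

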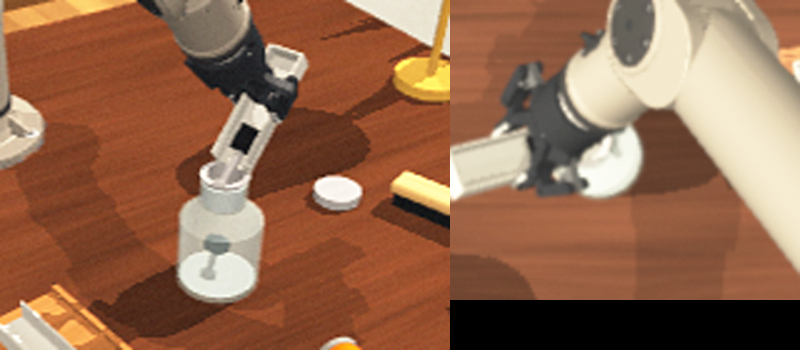

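View pics/w16.png

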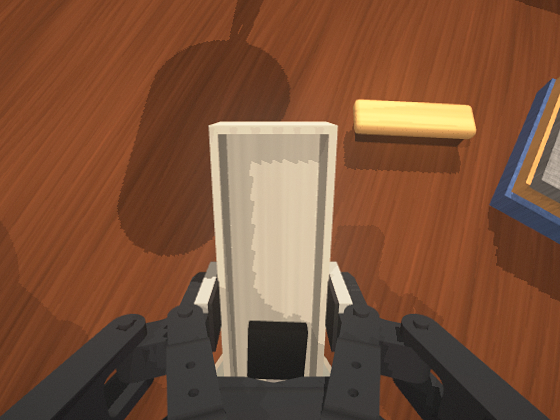

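>>> step_arm:
  xyz:
    - [0,-0.0107,-0.0221]
    - [0,-0.0194,-0.0455]
    - [0,-0.0271,-0.0692]
    - [0,-0.0338,-0.0932]
    - [0,-0.0395,-0.1175]
    - [0,-0.0443,-0.142]
    - [0,-0.048,-0.1664]
    - [0,-0.051,-0.1912]
    - [0,-0.051,-0.1912]
  rotation:
    - [0.025,0,0]
    - [0.05,0,0]
    - [0.075,0,0]
    - [0.1,0,0]
    - [0.125,0,0]
    - [0.15,0,0]
    - [0.175,0,0]
    - [0.2,0,0]
    - [0.2,0,0]

```text
clock: 29.82
tcp_pos: [0.5237, 0.0487, 0.3183]
orientation: [-0.568, -0.11, 0.371]
contact_force: [-0.0, 0.1, 1.1]
grip_width: 0.0453
```

```bash
python3 piv.py 63 3 0.2 0; python3 look.py 17
```

```text
t 29.825 lip rel [-0.0063  0.0171  0.0011] tilt 57.05320065972434 F [-0.0357  0.0677  1.0928] q [ 0.7316  0.7332 -0.9891  1.8715 -0.4268  1.0899  0.4448]
[0.0012, -0.0085, -0.0202] [0.022, -0.0006, 0.0015]
[0.0012, -0.0164, -0.0407] [0.0441, -0.0005, 0.0015]
[0.0012, -0.0235, -0.0614] [0.0661, -0.0005, 0.0015]
t 29.825 tcp [0.5237 0.0487 0.3183] F [-0.0357  0.0677  1.0928] w 0.04530880170613357 
q [ 0.7316  0.7332 -0.9891  1.8715 -0.4268  1.0899  0.4448]
[[ 0.9281 -0.3122 -0.2029]
 [ 0.3723  0.7789  0.5046]
 [ 0.0005 -0.5439  0.8392]]
```

View pics/s17.png

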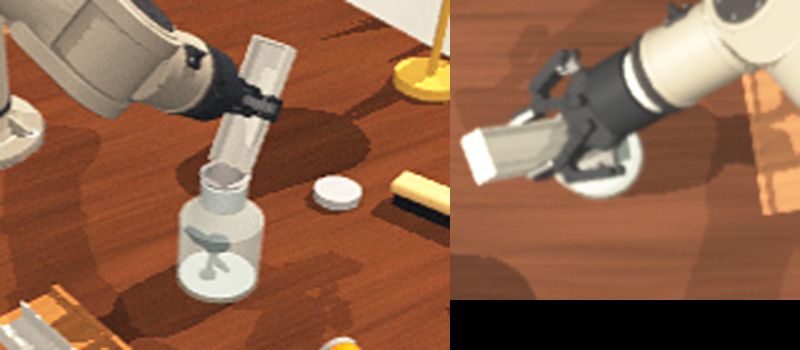

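View pics/w17.png

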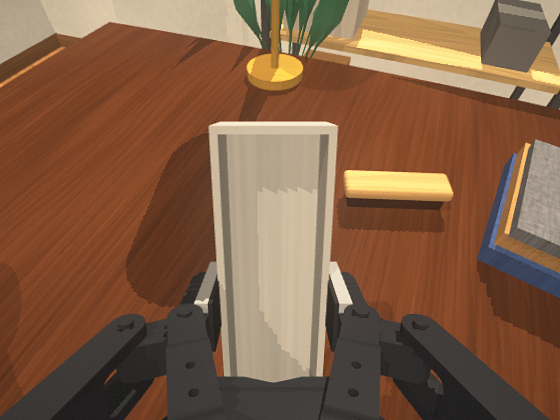

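Both keys are in the jar. Lifting off and returning the tray.

>>> step_arm:
  xyz:
    - [0,-0.01,0.015]
    - [0,-0.03,0.046]
    - [0,-0.06,0.093]
    - [0,-0.1,0.155]
    - [0,-0.14,0.217]
    - [0,-0.16,0.248]
  rotation:
    - [0,0,0]
    - [0,0,0]
    - [0,0,0]
    - [0,0,0]
    - [0,0,0]
    - [0,0,0]

```text
clock: 30.72
tcp_pos: [0.5234, 0.0499, 0.4094]
orientation: [-0.572, -0.114, 0.371]
contact_force: [0.7, 0.1, -1.4]
grip_width: 0.0453
```

```bash
python3 - <<'E'
from path import *
path((np.array([.50,-.02,.41]),tool(70)),10)
E
```

```text
t 30.725 F [ 0.74    0.1247 -1.4138] q [ 0.7798  0.6082 -1.0513  1.8107 -0.4877  1.224   0.3739] ang 69.59759048148801 dist 0.07372793062410975 full (array([-0.1592, -0.158 , -0.1003]), array([-0.6025,  0.4274, -0.2287]))
[[-0.004, -0.004, -0.003], [-0.017, -0.016, -0.01], [-0.034, -0.034, -0.022], [-0.056, -0.056, -0.035], [-0.08, -0.079, -0.05], [-0.103, -0.102, -0.065], [-0.125, -0.124, -0.079], [-0.143, -0.142, -0.09], [-0.155, -0.154, -0.098], [-0.159, -0.158, -0.1]]
[[-0.017, 0.012, -0.006], [-0.063, 0.044, -0.024], [-0.13, 0.092, -0.049], [-0.212, 0.15, -0.08], [-0.301, 0.214, -0.114], [-0.39, 0.277, -0.148], [-0.472, 0.335, -0.179], [-0.54, 0.383, -0.205], [-0.586, 0.415, -0.222], [-0.603, 0.427, -0.229]]
```

>>> step_arm:
  xyz:
    - [-0.008,-0.008,-0.005]
    - [-0.025,-0.025,-0.016]
    - [-0.05,-0.05,-0.03]
    - [-0.08,-0.079,-0.05]
    - [-0.103,-0.102,-0.065]
    - [-0.13,-0.13,-0.08]
    - [-0.15,-0.149,-0.094]
    - [-0.159,-0.158,-0.1]
  rotation:
    - [-0.03,0.021,-0.011]
    - [-0.09,0.064,-0.034]
    - [-0.18,0.128,-0.068]
    - [-0.28,0.199,-0.106]
    - [-0.38,0.27,-0.144]
    - [-0.48,0.34,-0.182]
    - [-0.56,0.397,-0.212]
    - [-0.603,0.427,-0.229]

```text
clock: 31.72
tcp_pos: [0.4993, -0.0202, 0.4103]
orientation: [-1.558, 0.274, -0.279]
contact_force: [-1.0, 0.4, -1.7]
grip_width: 0.0454
```

```bash
python3 - <<'E'
from path import *
path((np.array([.543,-.282,.30]),tool(7.5)),9)
E
```

```text
t 31.725 F [-1.004   0.3925 -1.7168] q [ 0.4574  0.2393 -0.6255  1.927   0.1701  1.0247 -0.5953] ang 62.32442079184414 dist 0.2874444290578318 full (array([ 0.4362,  0.3729, -0.7673]), array([0.0013, 0.6925, 0.0038]))
[[0.015, 0.013, -0.026], [0.055, 0.047, -0.097], [0.113, 0.097, -0.199], [0.182, 0.156, -0.32], [0.254, 0.217, -0.447], [0.323, 0.276, -0.568], [0.381, 0.326, -0.67], [0.421, 0.36, -0.741], [0.436, 0.373, -0.767]]
[[0.0, 0.024, 0.0], [0.0, 0.087, 0.0], [0.0, 0.18, 0.001], [0.001, 0.289, 0.002], [0.001, 0.404, 0.002], [0.001, 0.513, 0.003], [0.001, 0.605, 0.003], [0.001, 0.669, 0.004], [0.001, 0.692, 0.004]]
```

>>> step_arm:
  xyz:
    - [0.015,0.013,-0.026]
    - [0.055,0.047,-0.097]
    - [0.113,0.097,-0.199]
    - [0.182,0.156,-0.32]
    - [0.254,0.217,-0.447]
    - [0.323,0.276,-0.568]
    - [0.381,0.326,-0.67]
    - [0.421,0.36,-0.741]
    - [0.436,0.373,-0.767]
    - [0.436,0.373,-0.767]
  rotation:
    - [0,0.024,0]
    - [0,0.087,0]
    - [0,0.18,0.001]
    - [0,0.289,0.002]
    - [0,0.404,0.002]
    - [0,0.513,0.003]
    - [0,0.605,0.003]
    - [0,0.669,0.004]
    - [0,0.692,0.004]
    - [0,0.692,0.004]

```text
clock: 32.98
tcp_pos: [0.5426, -0.2822, 0.2994]
orientation: [-1.27, 1.114, -1.11]
contact_force: [0.2, 0.5, -1.4]
grip_width: 0.0455
```

```bash
python3 - <<'E'
from path import *
path((np.array([.543,-.282,.190]),tool(7.5)),5)
f=r.grab_frame("wrist");cv2.imwrite('pics/w18.png',f["pixels"][:,:,::-1])
E
```

```text
t 32.975 F [ 0.225   0.5447 -1.352 ] q [ 0.5787  0.5036 -0.2673  1.7899  0.1681  0.8726 -1.2049] ang 0.14384886005659492 dist 0.10940240503628444 full (array([-0.0003,  0.3647,  0.0023]), array([ 0.0015,  0.0004, -0.0003]))
[[-0.0, 0.038, 0.0], [-0.0, 0.128, 0.001], [-0.0, 0.236, 0.001], [-0.0, 0.327, 0.002], [-0.0, 0.365, 0.002]]
[[0.0, 0.0, -0.0], [0.001, 0.0, -0.0], [0.001, 0.0, -0.0], [0.001, 0.0, -0.0], [0.002, 0.0, -0.0]]
```

View pics/w18.png

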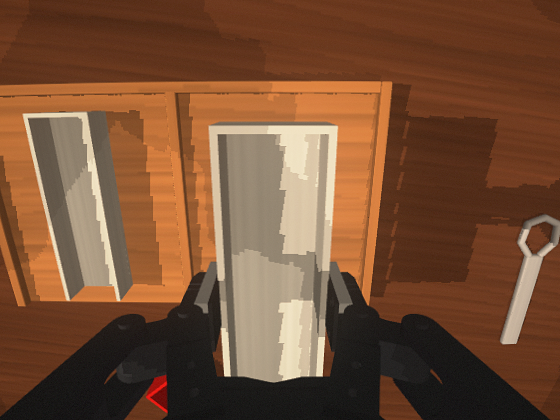

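>>> step_arm:
  xyz:
    - [0,0.05,0]
    - [0,0.15,0.001]
    - [0,0.25,0.002]
    - [0,0.33,0.002]
    - [0,0.358,0.002]
    - [0,0.366,0.002]
    - [0,0.369,0.002]
    - [0,0.369,0.002]
  rotation:
    - [0,0,0]
    - [0.001,0,0]
    - [0.001,0,0]
    - [0.001,0,0]
    - [0.001,0,0]
    - [0.001,0,0]
    - [0.001,0,0]
    - [0.001,0,0]

```text
clock: 34.02
tcp_pos: [0.5437, -0.2813, 0.19]
orientation: [-1.269, 1.11, -1.111]
contact_force: [-0.3, 1.7, -1.9]
grip_width: 0.0454
```

>>> step_arm:
  xyz:
    - [0,0.002,0]
    - [0,0.004,0]
    - [0,0.004,0]
  rotation:
    - [0,0,0]
    - [0,0,0]
    - [0,0,0]

```text
clock: 34.4
tcp_pos: [0.5436, -0.2813, 0.1889]
orientation: [-1.269, 1.11, -1.111]
contact_force: [-0.3, -0.2, -1.0]
grip_width: 0.0452
```

>>> step_arm:
  xyz:
    - [0,0.002,0]
    - [0,0.0035,0]
    - [0,0.0035,0]
  rotation:
    - [0,0,0]
    - [0,0,0]
    - [0,0,0]

```text
clock: 34.78
tcp_pos: [0.5437, -0.2813, 0.1883]
orientation: [-1.269, 1.109, -1.111]
contact_force: [-1.6, -0.4, 4.9]
grip_width: 0.0454
```

>>> step_arm:
  xyz:
    - [0,0,0]
    - [0,0,0]
    - [0,0,0]
    - [0,0,0]
    - [0,-0.03,0]
    - [0,-0.1,0]
    - [0,-0.2,0]
    - [0,-0.3,0]
    - [0,-0.4,0]
    - [0,-0.5,0]
    - [0,-0.6,0]
    - [0,-0.65,0]
    - [0,-0.65,0]
  rotation:
    - [0,0,0]
    - [0,0,0]
    - [0,0,0]
    - [0,0,0]
    - [0,0,0]
    - [0,0,0]
    - [0,0,0]
    - [0,0,0]
    - [0,0,0]
    - [0,0,0]
    - [0,0,0]
    - [0,0,0]
    - [0,0,0]
  grip: 0

```text
clock: 36.4
tcp_pos: [0.5436, -0.2812, 0.3848]
orientation: [-1.268, 1.107, -1.114]
contact_force: [-0.4, 0.2, -0.1]
grip_width: 0.0855
```

```bash
python3 - <<'E'
from path import *
o=r.get_obs();st(o)
f=r.grab_frame("wrist");cv2.imwrite('pics/w19.png',f["pixels"][:,:,::-1])
f=r.grab_frame("scene");cv2.imwrite('pics/s19.png',f["pixels"][:,:,::-1])
f=r.grab_frame("top");b=f["pixels"][:,:,::-1];cv2.imwrite('pics/t19.png',b)
b=b[200:260,195:260];a=cv2.imread('pics/top0.png')[200:260,195:260];cv2.imwrite('pics/j19.png',cv2.resize(np.hstack([a,b]),None,fx=6,fy=6))
E
```

```text
t 36.4 tcp [ 0.5436 -0.2812  0.3848] F [-0.3658  0.1759 -0.0579] w 0.08554251681141883 
q [ 0.5934  0.4087 -0.2856  1.7191  0.1316  1.0284 -1.1752]
[[ 0.1328  0.0037  0.9911]
 [-0.9911 -0.0017  0.1328]
 [ 0.0022 -1.      0.0035]]
```

View pics/w19.png

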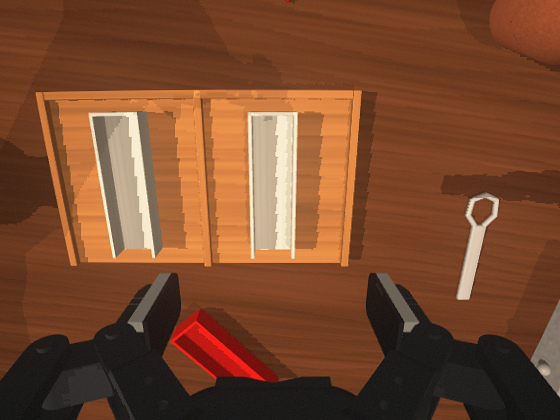

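View pics/s19.png

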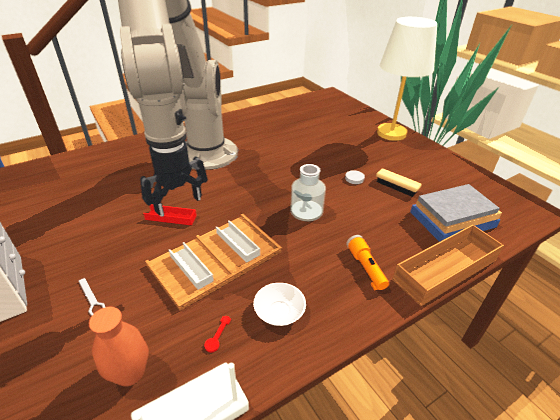

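View pics/t19.png

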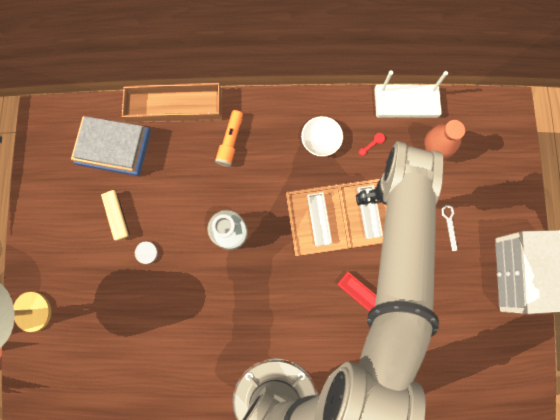

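View pics/j19.png

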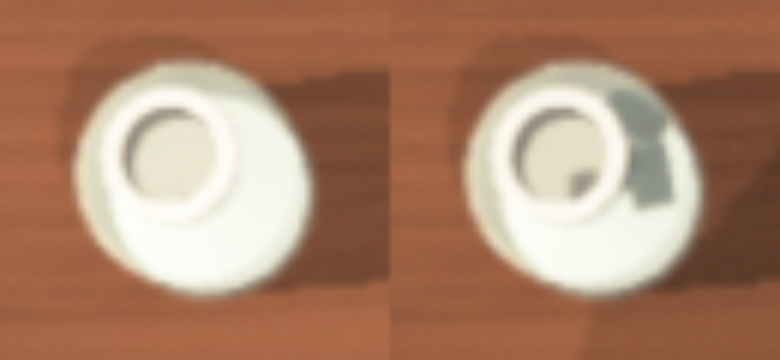

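Both keys are in the jar, which hasn't moved. The trays lie flat in their bays, and the arm is clear of everything.

```bash
python3 -c "
from bench import r
print(r.hand_in())"
```

```text
the job is handed in; nothing more can be done
None
```

Both keys are in the glass jar, the round key first and then the square one, and I handed the job in at about 36 s of the 72 s allowed.

- **Pouring:** I lifted each tray and rested its open edge on the sleeve at an 18° slope, touching at about 4 N. I then tipped it about that edge to 57°. Both keys were sliding by 39° and had dropped through the neck by 57°. The gripper did not touch either key.
- **Sleeve height:** The cameras put the sleeve top at about 157 mm, and feeling for it gave about 158 mm, so the two agree. That is about 8 mm above the glass rim.
- **Force on the jar:** The highest press I read was about 8–9 N, below the 15 N limit. I only read the force at the end of each move, so a brief higher peak in between would not show.
- **Last checks:** In the final pictures both keys are inside the jar, and the jar lines up with its first picture. Each tray is empty and flat in its own bay. The bystander objects and the red look-alikes look unmoved. The gripper was open and about 20 cm above the rack, reading close to zero force.

No check failed.

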